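Sort the bench: vials, markers and spatula back where they belong

ROBOT

A 6-joint arm with a two-finger parallel gripper is mounted at the origin on a cart in front of the work surface, level with it; the furniture and walls round the work are solid. World frame = base frame: x ahead of the robot, y to its left, z up, the work surface at z = 0. Lengths are in m, angles in rad, forces in N, time in s.
With the tool pointing down it reaches from about 0.25 to 0.775 m from the base axis. Payload 4 kg.
Tool frame: the origin (TCP) lies at the centre of the arm's flange, where the gripper is bolted on; the fingertips stand ahead of it and the grasp point (between the pads) lies 180 mm ahead of it (robot.tcp_to_tips is the z of the fingertips in the tool frame, in m); z points along the fingers, y is the direction in which the jaws open and shut (so a half turn about z gives the same grasp; the last joint's range is limited). The gripper opens to 94 mm and grips with 3 to 60 N. Pads are 16 mm wide; open, the fingers measure 119 mm over their backs; the gripper's body (75 mm by 177 mm) begins 78 mm behind the grasp point.
Start: joints at [1.243, 0.087, 1.371, -0, 1.684, -0.103], TCP at [0.123, 0.536, 0.405] pointing down, gripper open.
Joint ranges: [-3.1, 3.1], [-0.76, 2.03], [0.27, 2.55], [-1.08, 4.22], [0.17, 2.65], [-2.57, 2.57]. Speed limits (rad/s): [2.79, 2.79, 3.14, 3.14, 3.14, 3.14].

INTERFACE

Orientations are given as [roll, pitch, yaw] about the fixed x, y, z axes, in that order (R = Rz(yaw) Ry(pitch) Rx(roll)).
In Python, from bench import robot gives the robot as it stands.
- The arm moves only by the tool move_arm, never from a script. Its argument "increments" is a list that holds one entry, the list of rows, each a list of 7 numbers: the opening, from 0 (shut) to 1 (fully open), then the shift along the tool's x, y, z as a fraction of full scale, then the turn, a rotation vector about the tool's x, y, z as a fraction of full scale. In form: [[[jaw, dx, dy, dz, rx, ry, rz], ...]]. A call has 1 to 8 rows; each row is the pose to reach, as a shift and turn from the pose commanded when the call began, along the tool's axes at that moment; what a row does not reach only later rows make up. Full scale, the value 1, is 0.1 m for a shift and pi/2 rad for a turn. A row lasts 1/12 s, in which the tool goes at most 41.7 mm and 7.16 degrees, less where a joint would pass 70% of its speed; a pose out of reach is approached as far as the arm can. A call with a number of a shift or a turn outside -1 to 1 is refused whole. A call with a gripper value outside its range is refused whole. The fingers move at their own pace and stop on an object; the grip force is fixed at half the most. Time passes only in rows, so rows that repeat a pose let the fingers close. It gives the time, the measured TCP pose, the force and the opening at its end, in the units of the state.
- robot.get_obs(): the state, without advancing time (a new reading comes with each control period).
- robot.snapshot(name): name is "side" or "top" or "wrist"; returns (picture, depth): 480x640x3 uint8, red, green, blue; 480x640 float32, m along the optical axis (not along the pixel's ray), 0 where there is no reading.
- robot.camera_params(name): a dict with "mtx" (3x3 intrinsics, pixels), "k1" (the pictures are not rectified: a ray, as slopes to the right and down, at radius r is drawn at 1 + k1 r^2 times it, then the intrinsics apply), "R" (3x3) and "t" (3): a world point X has camera coordinates R X + t. Camera axes: x right, y down, z forward; pixel columns grow to the right and rows downward; lengths in m; the calibration is good to about 2 mm. A picture is of the moment at which its call begins: read the wrist's pose just before it. camera_params takes no time and is no camera call; for the wrist camera it gives the pose at the moment of the call.
- robot.close_job(): hands the job in, once; it reports no verdict.
The state is a dict: "time": time; "joint_positions": joint angles; "qvel": joint speeds; "joint_torque": joint torques, N m; "tool_pos": TCP position; "ee_rot": TCP orientation; "wrist_force": force on the tool from outside, world axes, zero at the start; "wrist_torque": the same for the moment, N m; "width": finger opening in m.
Only numpy, scipy, OpenCV 4.12 (cv2) and the standard library are available. Lean on these libraries where they do the work, as an engineer would, in place of code of your own. Each camera call takes 0.05 s, during which the arm holds its last target.

TASK

Clear up the small things strewn on the bench: stand each of the two vials upright in its own well of the two-hole rack, lay both markers flat on the floor of the short wide tray, side by side and not one on the other, and lay the spatula flat in the long narrow tray. Leave the petri dish where it is.

Things in the scene. Friction and masses are not known exactly. Their poses are not given: they have to be found in the camera images.
- vial_a_center (a point): one of two identical reagent vials standing upright: black round body 40 diameter up to 30 above its foot, then pink round cap 34 diameter up to 58; point at its centre, half-way up (29 above the foot), z up. Rigid; hold it by the cap
- vial_b_center (a point): one of two identical reagent vials standing upright: black round body 40 diameter up to 30 above its foot, then pink round cap 34 diameter up to 58; point at its centre, half-way up (29 above the foot), z up. Rigid; hold it by the cap
- marker_a_center (a point): lab marker (white barrel, black cap end) lying on the bench, 12 wide x 134 long x 12 high; point at its centre, half-way up (6 above its underside); its y axis runs along its length, z up. Flat-sided, it does not roll. It is one of two markers of the same kind
- marker_b_center (a point): lab marker (white barrel, red cap end) lying on the bench, 12 wide x 134 long x 12 high; point at its centre, half-way up (6 above its underside); its y axis runs along its length, z up. Flat-sided, it does not roll. It is one of two markers of the same kind
- spatula_handle (a point): steel lab spatula lying on the bench, 204 long: a black handle 60 long x 12 wide x 9 high, then a thin steel shaft and blade only 2 thick. The point lies on the handle, 4.5 above its underside, where it is gripped across its width: 44 from the handle's free end and 58 from the spatula's mid-length, near its balance. Its y axis runs along the spatula from blade to handle end, z up
- pen_tray: short wide open tray for markers, 180 x 112 outside, 16 high (rim), walls 4 thick (inside 172 x 104), its floor 4 above the bench; a 9 mm finger tab sticks out of one short end. Grey, fixed to the bench (it does not move when touched). Origin at the centre of its underside on the bench, x along its long side, y across, z up
- spatula_tray: long narrow open tray for the spatula, 250 x 72 outside, 16 high (rim), walls 4 thick (inside 242 x 64), its floor 4 above the bench; a 9 mm finger tab sticks out of one short end. Grey, fixed to the bench (it does not move when touched). Origin at the centre of its underside on the bench, x along its long side, y across, z up
- vial_rack: vial rack: block 150 x 82 x 28 high with two round wells 60 diameter, 20 deep (well floors 8 above the bench), centred at x = -36 and x = +36, y = 0 of its frame. Grey, fixed to the bench (it does not move when touched). Origin at the centre of its underside on the bench, x along its long side, y across, z up
- petri_center (a point): closed petri dish, 68 diameter x 15 high, flat on the bench among the things; point at its centre; must stay where it is

How it is judged:
By the outcome, as a careful person would: the job done as asked, in the order asked, and still so for the second after the job is handed in, with the robot touching nothing.
It also fails if it takes over 131 s, if anything falls off the work surface, if the arm or the gripper's body presses on something with over 40 N, if the wrist force passes 120 N, or if a joint passes its speed limit or range.

## Working session

There is one attempt and no reset: what is moved stays moved. The work goes in short steps, Python scripts to look and compute and a tool call to move; the robot and the scene stay as the last step left them, time stands still between calls to the robot, and variables do not carry over. Pictures are saved under pics/ and viewed, and the job is handed in when it is done.

Besides the shell and the picture viewer there is one more tool, called after "Call:" by a JSON object that holds its "name" and its "arguments". move_arm: Moves the arm, as the interface text tells. Its arguments: {"type":"object","properties":{"increments":{"type":"array","items":{"type":"array","items":{"type":"array","items":{"type":"number","minimum":-1,"maximum":1}}}}},"required":["increments"]}

```bash
ls; mkdir -p pics
python3 - <<'E'
from bench import robot
import cv2
o=robot.get_obs();print(o, robot.tcp_to_tips)
for n in ["top","side","wrist"]:
    p,d=robot.snapshot(n); cv2.imwrite(f"pics/{n}0.png",p[:,:,::-1]); print(n,robot.camera_params(n),d.min(),d.max())
    import numpy as np; np.save(f"{n}0.npy",d)
E
```

```text
pics
{'time': 0.0, 'joint_positions': array([ 1.24293016e+00,  8.79755233e-02,  1.37222398e+00,  2.88877605e-05,
        1.68358495e+00, -1.03101441e-01]), 'qvel': array([ 2.35307317e-03, -2.84287847e-04, -5.75431578e-04, -8.24229773e-04,
       -7.11242154e-05,  2.81621187e-04]), 'joint_torque': array([-1.99434248e-04, -3.40182889e+01, -3.02428830e+01,  7.16803595e-02,
        3.30797606e-02, -1.46070120e-04]), 'tool_pos': array([0.12255102, 0.53607026, 0.40350783]), 'ee_rot': array([-3.13941545e+00, -2.54135693e-04,  2.91683087e+00]), 'wrist_force': array([ 0.1891027 , -0.57229445, -0.41978219]), 'wrist_torque': array([0.00829996, 0.04766924, 0.01249941]), 'width': 0.09421198497337174} 0.1992
top {'mtx': array([[543.46775345,   0.        , 321.12192118],
       [  0.        , 543.46775345, 235.0364163 ],
       [  0.        ,   0.        ,   1.        ]]), 'k1': -0.1410862679665243, 'R': array([[ 0.02291994, -0.99973672, -0.00107665],
       [-0.99716737, -0.02278384, -0.07168077],
       [ 0.07163737,  0.00271652, -0.99742704]]), 't': array([-0.00307164,  0.48080547,  1.50151559])} 0.0 2.408937
side {'mtx': array([[445.69826403,   0.        , 325.11860259],
       [  0.        , 445.69826403, 241.79015413],
       [  0.        ,   0.        ,   1.        ]]), 'k1': -0.017800116056973223, 'R': array([[ 0.99908751,  0.04195571,  0.00799133],
       [ 0.03084154, -0.57927983, -0.81454508],
       [-0.02954561,  0.81404828, -0.58004522]]), 't': array([-0.49602441,  0.04154957,  1.03847734])} 0.0 3.7554162
wrist {'mtx': array([[406.41508489,   0.        , 315.64424928],
       [  0.        , 406.41508489, 228.88641826],
       [  0.        ,   0.        ,   1.        ]]), 'k1': -0.07523089790665245, 'R': array([[ 0.22241563,  0.97495058, -0.00162861],
       [ 0.94612291, -0.21543535,  0.24174171],
       [ 0.23533537, -0.055308  , -0.97033927]]), 't': array([-0.54925585, -0.02444824,  0.38990708])} 0.0 1.3428417
```

View pics/top0.png

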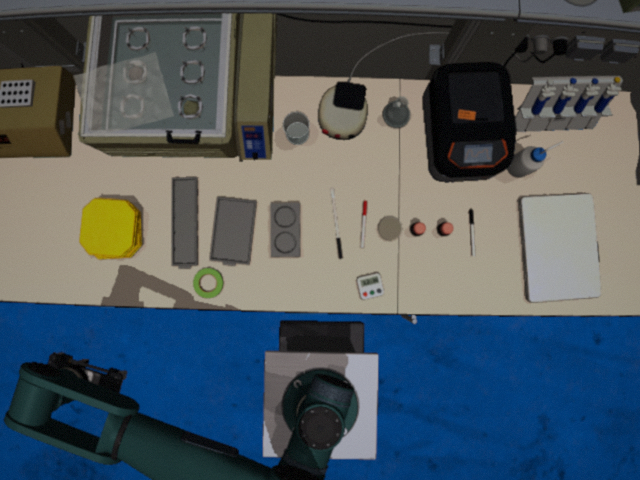

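View pics/side0.png

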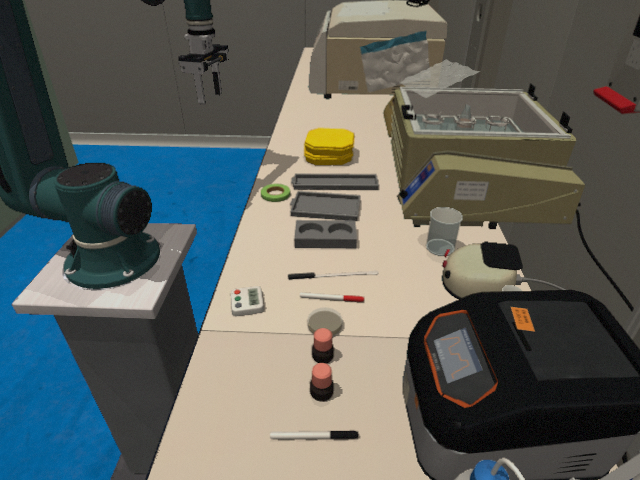

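View pics/wrist0.png

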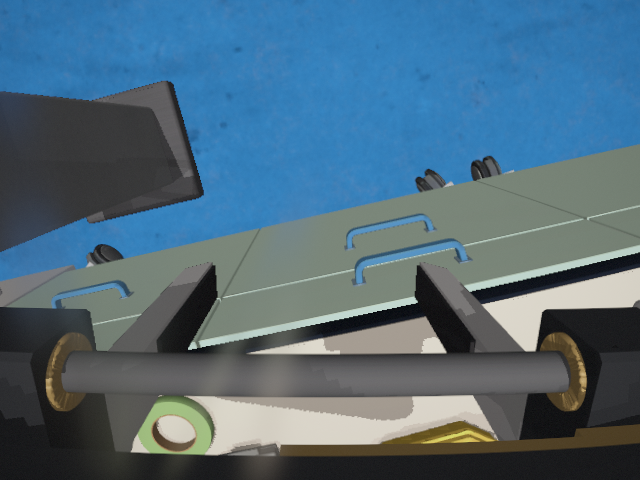

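Run:
```python
import cv2
p=cv2.imread("pics/top0.png")
cv2.imwrite("pics/c1.png",cv2.resize(p[165:305,160:330],None,fx=4.7,fy=4.2,interpolation=cv2.INTER_CUBIC)[:600,:800])
a=cv2.resize(p[170:310,160:320],None,fx=4,fy=4,interpolation=cv2.INTER_CUBIC);cv2.imwrite("pics/c1.png",a)
a=cv2.resize(p[170:310,310:500],None,fx=4,fy=4,interpolation=cv2.INTER_CUBIC);cv2.imwrite("pics/c2.png",a)
```

```text
(no output)
```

View pics/c1.png

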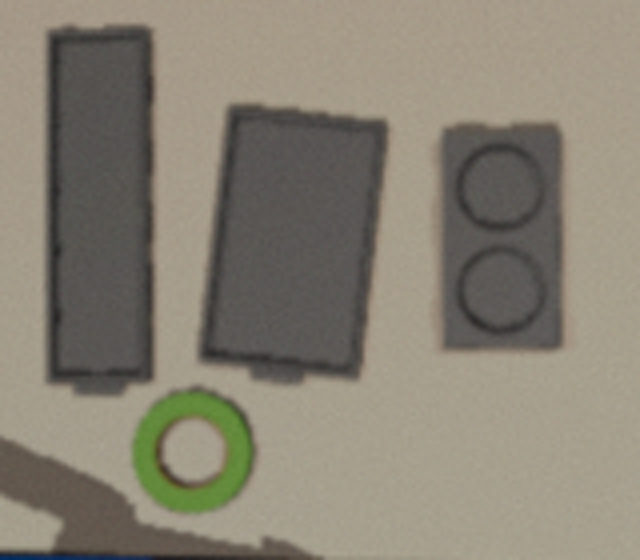

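View pics/c2.png

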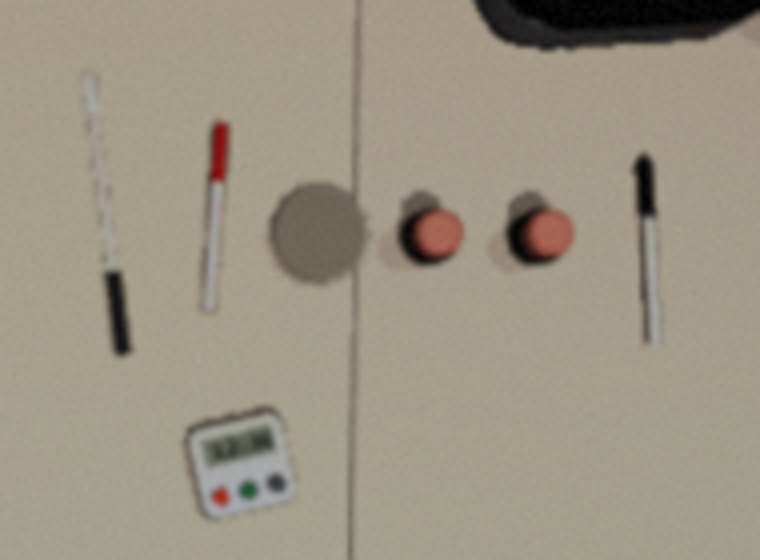

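```bash
cat > h.py <<'E'
from bench import robot
import numpy as np, cv2
def px2w(cam,u,v,z,c=None):
    c=c or robot.camera_params(cam); m=c["mtx"]
    k=np.array([c["k1"],0,0,0.])
    q=cv2.undistortPoints(np.array([[[u,v]]],float),m,k)[0,0]
    d=c["R"].T@np.array([q[0],q[1],1.]); o=-c["R"].T@c["t"]
    return o+d*(z-o[2])/d[2]
def w2px(cam,X,c=None):
    c=c or robot.camera_params(cam)
    return cv2.projectPoints(np.array([X],float),cv2.Rodrigues(c["R"])[0],c["t"],c["mtx"],np.array([c["k1"],0,0,0.]))[0][0,0]
E
python3 - <<'E'
from h import *
def f(n,U,V,z,u0):
    X=px2w("top",(U+.5)/4-.5+u0,(V+.5)/4-.5+170,z); print(n,X.round(4)); return X
for n,L in {"spt":[(48,30),(152,28),(152,380),(48,380)],"pen":[(230,105),(386,122),(358,378),(200,360)]}.items():
    P=np.array([f(n,*q,.016,160) for q in L]); print(' c',P.mean(0), 'yaw long',np.degrees(np.arctan2(*((P[0]+P[1]-P[2]-P[3])[[1,0]]))), np.linalg.norm(P[0]-P[3]),np.linalg.norm(P[0]-P[1]))
f("w1",501,187,.028,160);f("w2",502,290,.028,160)
f("v1",437,234,.058,310);f("v2",547,234,.058,310);f("petri",319,233,.015,310)
for n,a,b,z in [("mk",(643,155),(653,344),.01),("mr",(221,122),(208,312),.01),("sp",(122,354),(90,73),.004),("sph",(122,354),(112,272),.009)]:
    A=f(n,*a,z,310);B=f(n,*b,z,310);print('  mid',(A+B)/2,np.degrees(np.arctan2(A[1]-B[1],A[0]-B[0])),np.linalg.norm(A-B))
E
```

```text
spt [0.6368 0.4385 0.016 ]
spt [0.6394 0.3631 0.016 ]
spt [0.3896 0.3528 0.016 ]
spt [0.3876 0.4273 0.016 ]
 c [0.51337158 0.39541584 0.016     ] yaw long 2.46758270250497 0.24947466639853733 0.07550500440835137
pen [0.5852 0.3046 0.016 ]
pen [0.5753 0.1933 0.016 ]
pen [0.3948 0.2072 0.016 ]
pen [0.4045 0.3191 0.016 ]
 c [0.48992877 0.25606364 0.016     ] yaw long -4.506215456888808 0.18121201939909104 0.11176894386823895
w1 [0.5297 0.11   0.028 ]
w2 [0.458  0.1073 0.028 ]
v1 [ 0.5029 -0.2589  0.058 ]
v2 [ 0.5047 -0.3351  0.058 ]
petri [ 0.5054 -0.1832  0.015 ]
mk [ 0.5671 -0.4154  0.01  ]
mk [ 0.4326 -0.423   0.01  ]
  mid [ 0.4998857  -0.41923148  0.01      ] 3.2270267690776078 0.1346887966621178
mr [ 0.5829 -0.1134  0.01  ]
mr [ 0.4485 -0.1065  0.01  ]
  mid [ 0.51570751 -0.10990811  0.01      ] -2.9335185941699056 0.1346564166656603
sp [ 0.4179 -0.0469  0.004 ]
sp [ 0.6167 -0.0202  0.004 ]
  mid [ 0.51725763 -0.03356698  0.004     ] -172.3381201229915 0.20059177583299953
sph [ 0.4177 -0.0468  0.009 ]
sph [ 0.4751 -0.0386  0.009 ]
  mid [ 0.44641001 -0.04266718  0.009     ] -171.8591968638848 0.05799046759998236
```

Call:
{"name": "move_arm", "arguments": {"increments": [[[0.65,0,0,0,0,0,-0.1431],[0.65,0,0,0,0,0,-0.1431],[0.65,0,0,0,0,0,-0.1431],[0.65,0,0,0,0,0,-0.1431]]]}}

```text
time: 0.48
tool_pos: [0.1226, 0.5361, 0.4043]
ee_rot: [-3.141, -0.0, 3.139]
wrist_force: [-0.4, 0.4, 0.4]
width: 0.0704
```

Call:
{"name": "move_arm", "arguments": {"increments": [[[0.65,-0.16,-0.33,0,0,0,0],[0.65,-0.32,-0.66,0,0,0,0],[0.65,-0.475,-0.994,0,0,0,0]]]}}

```text
time: 0.73
tool_pos: [0.1703, 0.4359, 0.4041]
ee_rot: [-3.141, -0.0, 3.141]
wrist_force: [1.1, 0.4, 0.7]
width: 0.0611
```

Call:
{"name": "move_arm", "arguments": {"increments": [[[0.65,-0.16,-0.33,0,0,0,0],[0.65,-0.32,-0.66,0,0,0,0],[0.65,-0.475,-0.994,0,0,0,0]]]}}

```text
time: 0.98
tool_pos: [0.2178, 0.3358, 0.4046]
ee_rot: [3.141, 0.0, 3.14]
wrist_force: [1.6, -0.1, -0.4]
width: 0.0612
```

Call:
{"name": "move_arm", "arguments": {"increments": [[[0.65,-0.16,-0.33,0,0,0,0],[0.65,-0.32,-0.66,0,0,0,0],[0.65,-0.475,-0.994,0,0,0,0]]]}}

```text
time: 1.23
tool_pos: [0.2651, 0.2363, 0.4048]
ee_rot: [3.141, 0.001, 3.14]
wrist_force: [0.4, 0.4, 0.7]
width: 0.061
```

Call:
{"name": "move_arm", "arguments": {"increments": [[[0.65,-0.16,-0.33,0,0,0,0],[0.65,-0.32,-0.66,0,0,0,0],[0.65,-0.475,-0.994,0,0,0,0]]]}}

```text
time: 1.48
tool_pos: [0.3126, 0.1369, 0.4049]
ee_rot: [3.141, 0.001, 3.139]
wrist_force: [1.2, 1.5, -0.6]
width: 0.0611
```

Call:
{"name": "move_arm", "arguments": {"increments": [[[0.65,-0.16,-0.33,0,0,0,0],[0.65,-0.32,-0.66,0,0,0,0],[0.65,-0.475,-0.99,0,0,0,0]]]}}

```text
time: 1.73
tool_pos: [0.3602, 0.0377, 0.4049]
ee_rot: [3.141, 0.001, 3.139]
wrist_force: [0.7, 0.5, 0.1]
width: 0.061
```

Call:
{"name": "move_arm", "arguments": {"increments": [[[0.65,-0.16,-0.33,0,0,0,0],[0.65,-0.32,-0.66,0,0,0,0],[0.65,-0.475,-0.99,0,0,0,0]]]}}

```text
time: 1.98
tool_pos: [0.4078, -0.0614, 0.4048]
ee_rot: [3.141, 0.001, 3.138]
wrist_force: [-0.1, 0.5, -0.4]
width: 0.0608
```

Call:
{"name": "move_arm", "arguments": {"increments": [[[0.65,-0.16,-0.33,0,0,0,0],[0.65,-0.32,-0.66,0,0,0,0],[0.65,-0.475,-0.99,0,0,0,0]]]}}

```text
time: 2.23
tool_pos: [0.4554, -0.1604, 0.4046]
ee_rot: [3.141, 0.0, 3.138]
wrist_force: [0.2, 1.9, -0.1]
width: 0.0614
```

Call:
{"name": "move_arm", "arguments": {"increments": [[[0.65,-0.16,-0.33,0,0,0,0],[0.65,-0.32,-0.66,0,0,0,0],[0.65,-0.475,-0.99,0,0,0,0],[0.65,-0.475,-0.99,0,0,0,0],[0.65,-0.475,-0.99,0,0,0,0]]]}}

```text
time: 2.65
tool_pos: [0.503, -0.259, 0.4031]
ee_rot: [3.14, -0.002, 3.137]
wrist_force: [-0.6, -0.8, -0.4]
width: 0.061
```

Run:
```python
from h import *
c=robot.camera_params("wrist");p,d=robot.snapshot("wrist");cv2.imwrite("pics/w1.png",p[:,:,::-1])
print(robot.get_obs()["tool_pos"],robot.get_obs()["joint_positions"])
for X in [(.503,-.259,.058),(.505,-.335,.058),(.505,-.183,.015),(.567,-.415,.012),(.583,-.113,.012)]: print(X,w2px("wrist",X,c).round())
```

```text
[ 0.50260711 -0.25780367  0.40382664] [-5.74452661e-01  1.21255940e-01  1.33524402e+00  5.37021357e-04
  1.68718210e+00 -2.14272967e+00]
(0.503, -0.259, 0.058) [315. 218.]
(0.505, -0.335, 0.058) [222. 221.]
(0.505, -0.183, 0.015) [397. 210.]
(0.567, -0.415, 0.012) [155. 273.]
(0.583, -0.113, 0.012) [463. 287.]
```

View pics/w1.png

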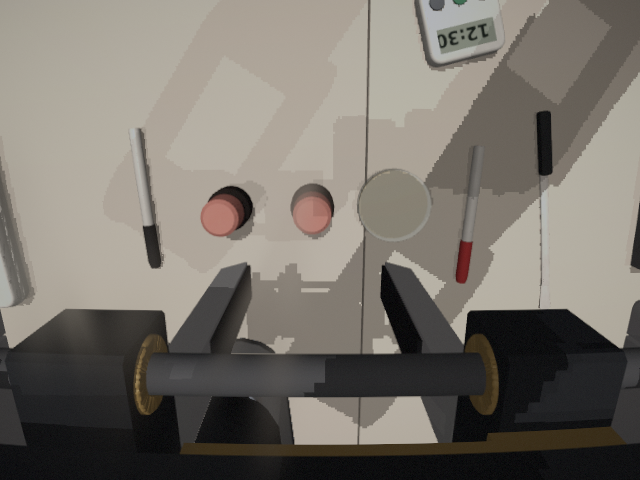

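Call:
{"name": "move_arm", "arguments": {"increments": [[[0.65,0.01,0.01,0.35,0,0,0],[0.65,0.01,0.01,0.7,0,0,0],[0.65,0.01,0.01,1,0,0,0]]]}}

```text
time: 2.95
tool_pos: [0.501, -0.2547, 0.3042]
ee_rot: [-3.141, 0.001, -3.141]
wrist_force: [-0.6, 0.4, -0.2]
width: 0.0613
```

Call:
{"name": "move_arm", "arguments": {"increments": [[[0.65,0,0,0.25,0,0,0],[0.65,0,0,0.5,0,0,0],[0.65,0,0,0.7,0,0,0],[0.65,0,0,0.7,0,0,0],[0.65,0,0,0.7,0,0,0]]]}}

```text
time: 3.37
tool_pos: [0.5011, -0.2549, 0.2345]
ee_rot: [3.14, -0.001, -3.141]
wrist_force: [-0.5, 0.2, 0.3]
width: 0.0608
```

Call:
{"name": "move_arm", "arguments": {"increments": [[[0.2,0,0,0,0,0,0],[0.2,0,0,0,0,0,0],[0.2,0,0,0,0,0,0],[0.2,0,0,0,0,0,0],[0.2,0,0,0,0,0,0],[0.2,0,0,0,0,0,0]]]}}

```text
time: 3.87
tool_pos: [0.5019, -0.2567, 0.236]
ee_rot: [-3.14, 0.002, 3.141]
wrist_force: [0.2, 0.5, 3.6]
width: 0.0334
```

Call:
{"name": "move_arm", "arguments": {"increments": [[[0.2,0,0,-0.2,0,0,0],[0.2,0,0,-0.5,0,0,0],[0.2,0,0,-0.8,0,0,0],[0.2,0,0,-0.8,0,0,0]]]}}

```text
time: 4.2
tool_pos: [0.5028, -0.2573, 0.3217]
ee_rot: [-3.135, 0.01, 3.141]
wrist_force: [0.4, -0.1, 1.0]
width: 0.0332
```

Call:
{"name": "move_arm", "arguments": {"increments": [[[0.2,-0.02,0.3,0,0,0,0],[0.2,-0.04,0.6,0,0,0,0],[0.2,-0.07,0.915,0,0,0,0]]]}}

```text
time: 4.45
tool_pos: [0.5083, -0.1645, 0.314]
ee_rot: [3.141, -0.001, 3.139]
wrist_force: [0.2, 1.0, -1.0]
width: 0.0332
```

Call:
{"name": "move_arm", "arguments": {"increments": [[[0.2,-0.02,0.3,0,0,0,0],[0.2,-0.04,0.6,0,0,0,0],[0.2,-0.07,0.915,0,0,0,0]]]}}

```text
time: 4.7
tool_pos: [0.5152, -0.0722, 0.3138]
ee_rot: [3.141, -0.001, 3.141]
wrist_force: [-0.1, 0.0, -0.9]
width: 0.0336
```

Call:
{"name": "move_arm", "arguments": {"increments": [[[0.2,-0.02,0.3,0,0,0,0],[0.2,-0.04,0.6,0,0,0,0],[0.2,-0.07,0.915,0,0,0,0]]]}}

```text
time: 4.95
tool_pos: [0.5222, 0.0194, 0.3138]
ee_rot: [3.142, -0.001, 3.141]
wrist_force: [0.8, -0.2, 0.0]
width: 0.0334
```

Call:
{"name": "move_arm", "arguments": {"increments": [[[0.2,-0.02,0.3,0,0,0,0],[0.2,-0.04,0.6,0,0,0,0],[0.2,-0.07,0.915,0,0,0,0],[0.2,-0.07,0.915,0,0,0,0],[0.2,-0.07,0.915,0,0,0,0],[0.2,-0.07,0.915,0,0,0,0]]]}}

```text
time: 5.45
tool_pos: [0.5295, 0.1093, 0.3139]
ee_rot: [-3.141, -0.001, -3.141]
wrist_force: [0.4, -0.7, -0.2]
width: 0.0334
```

```bash
cat > look.py <<'E'
from h import *
import sys
n=sys.argv[1]
c=robot.camera_params("wrist")
for cam in sys.argv[2:]:
    p,d=robot.snapshot(cam)
    if cam=="side": p=cv2.resize(p[150:480,200:460],None,fx=1.8,fy=1.8,interpolation=cv2.INTER_CUBIC)
    if cam=="top": p=cv2.resize(p[150:310,160:500],None,fx=2.3,fy=2.3,interpolation=cv2.INTER_CUBIC)
    cv2.imwrite(f"pics/{cam}_{n}.png",p[:,:,::-1])
o=robot.get_obs();print(o["time"],o["tool_pos"],o["ee_rot"],o["width"],o["joint_positions"].round(2))
for X in [(.5297,.11,.028),(.458,.1073,.028)]: print(X,w2px("wrist",X,c).round())
E
python3 look.py 2 wrist side
```

```text
5.55 [0.52957654 0.1085493  0.31425734] [-3.14120380e+00 -6.25173207e-04  3.14015768e+00] 0.0332242164813915 [ 0.1   0.1   1.54 -0.    1.51 -1.47]
(0.5297, 0.11, 0.028) [317. 236.]
(0.458, 0.1073, 0.028) [313. 127.]
```

View pics/wrist_2.png

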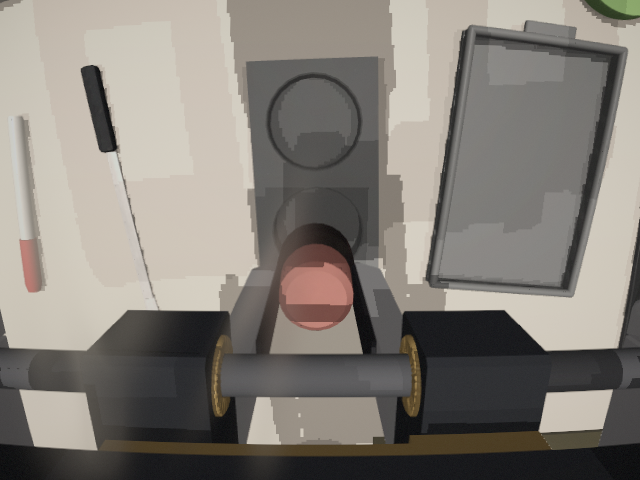

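View pics/side_2.png

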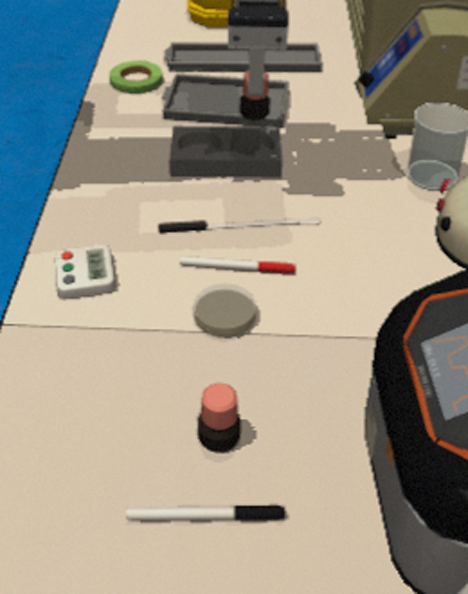

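Call:
{"name": "move_arm", "arguments": {"increments": [[[0.2,0.02,0.01,0.2,0,0,0],[0.2,0.02,0.01,0.4,0,0,0],[0.2,0.02,0.01,0.55,0,0,0],[0.2,0.02,0.01,0.65,0,0,0],[0.2,0.02,0.01,0.7,0,0,0],[0.2,0.02,0.01,0.7,0,0,0],[0.2,0.02,0.01,0.7,0,0,0]]]}}

```text
time: 6.13
tool_pos: [0.5279, 0.11, 0.2453]
ee_rot: [3.141, 0.001, 3.141]
wrist_force: [0.6, -0.1, 1.4]
width: 0.0337
```

```bash
python3 look.py 3 side wrist
```

```text
6.2333 [0.52793991 0.11022939 0.24534421] [3.14129771e+00 1.44248640e-03 3.14088282e+00] 0.03353389859144555 [ 0.1   0.15  1.62  0.    1.37 -1.47]
(0.5297, 0.11, 0.028) [315. 273.]
(0.458, 0.1073, 0.028) [309. 129.]
```

View pics/wrist_3.png

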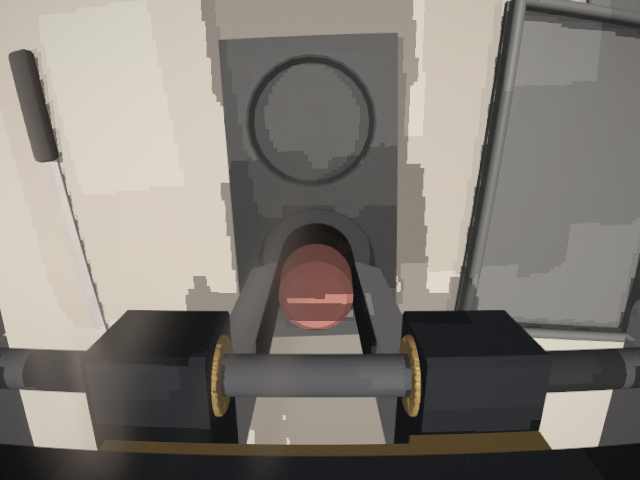

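View pics/side_3.png

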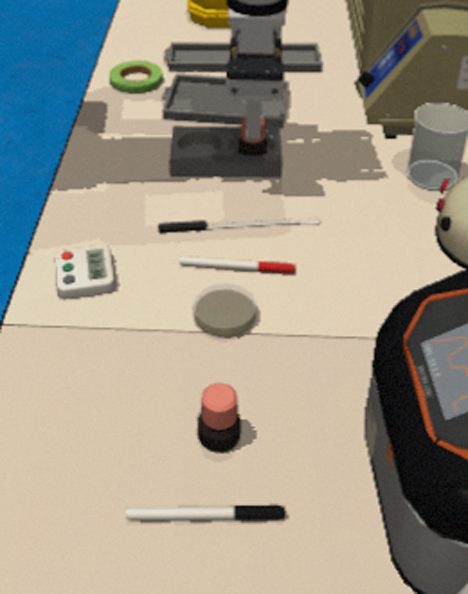

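Call:
{"name": "move_arm", "arguments": {"increments": [[[0.2,0.02,0,0.015,0,0,0],[0.2,0.02,0,0.02,0,0,0],[0.2,0.02,0,0.02,0,0,0]]]}}

```text
time: 6.48
tool_pos: [0.526, 0.1105, 0.2439]
ee_rot: [-3.142, 0.002, -3.142]
wrist_force: [0.6, -0.1, 4.3]
width: 0.0331
```

Call:
{"name": "move_arm", "arguments": {"increments": [[[0.65,0,0,0,0,0,0],[0.65,0,0,0,0,0,0],[0.65,0,0,0,0,0,0],[0.65,0,0,0,0,0,0],[0.65,0,0,0,0,0,0]]]}}

```text
time: 6.9
tool_pos: [0.5254, 0.1106, 0.2422]
ee_rot: [3.142, -0.001, -3.142]
wrist_force: [-0.4, -0.9, -0.3]
width: 0.0602
```

Call:
{"name": "move_arm", "arguments": {"increments": [[[0.65,0,0,-0.3,0,0,0],[0.65,0,0,-0.65,0,0,0],[0.65,0,0,-0.95,0,0,0],[0.65,0,0,-0.95,0,0,0]]]}}

```text
time: 7.23
tool_pos: [0.5269, 0.1108, 0.3452]
ee_rot: [3.14, 0.013, -3.142]
wrist_force: [2.3, 0.1, 0.9]
width: 0.0612
```

```bash
python3 look.py 4 side wrist
```

```text
7.3333 [0.52585871 0.11060971 0.33919786] [ 3.14113671  0.0034156  -3.1415643 ] 0.06150247372914307 [ 0.1   0.08  1.51  0.    1.55 -1.47]
(0.5297, 0.11, 0.028) [314. 223.]
(0.458, 0.1073, 0.028) [310. 125.]
```

View pics/wrist_4.png

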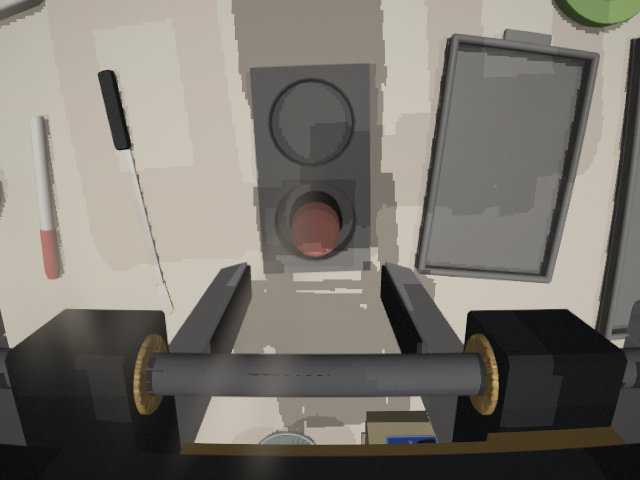

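View pics/side_4.png

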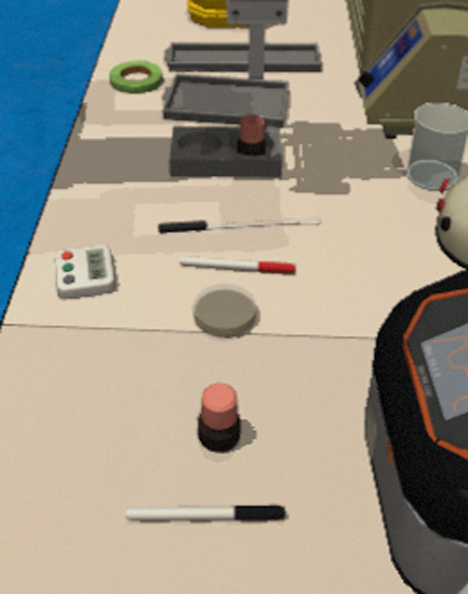

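Call:
{"name": "move_arm", "arguments": {"increments": [[[0.65,0.016,-0.3,0,0,0,0],[0.65,0.03,-0.6,0,0,0,0],[0.65,0.047,-0.891,0,0,0,0]]]}}

```text
time: 7.58
tool_pos: [0.5202, 0.0209, 0.335]
ee_rot: [3.141, -0.004, -3.14]
wrist_force: [-0.0, 0.3, 0.6]
width: 0.061
```

Call:
{"name": "move_arm", "arguments": {"increments": [[[0.65,0.016,-0.3,0,0,0,0],[0.65,0.03,-0.6,0,0,0,0],[0.65,0.047,-0.891,0,0,0,0]]]}}

```text
time: 7.83
tool_pos: [0.5154, -0.0689, 0.335]
ee_rot: [3.14, -0.004, -3.142]
wrist_force: [0.5, -0.2, -0.0]
width: 0.0611
```

Call:
{"name": "move_arm", "arguments": {"increments": [[[0.65,0.016,-0.3,0,0,0,0],[0.65,0.03,-0.6,0,0,0,0],[0.65,0.047,-0.891,0,0,0,0]]]}}

```text
time: 8.08
tool_pos: [0.5107, -0.158, 0.3349]
ee_rot: [3.14, -0.004, 3.141]
wrist_force: [1.1, 0.5, 0.1]
width: 0.0612
```

Call:
{"name": "move_arm", "arguments": {"increments": [[[0.65,0.016,-0.3,0,0,0,0],[0.65,0.03,-0.6,0,0,0,0],[0.65,0.047,-0.891,0,0,0,0]]]}}

```text
time: 8.33
tool_pos: [0.5061, -0.2471, 0.3348]
ee_rot: [3.139, -0.004, 3.141]
wrist_force: [0.3, -0.5, -0.1]
width: 0.0611
```

Call:
{"name": "move_arm", "arguments": {"increments": [[[0.65,0.016,-0.3,0,0,0,0],[0.65,0.03,-0.6,0,0,0,0],[0.65,0.047,-0.891,0,0,0,0],[0.65,0.047,-0.891,0,0,0,0],[0.65,0.047,-0.891,0,0,0,0],[0.65,0.047,-0.891,0,0,0,0]]]}}

```text
time: 8.83
tool_pos: [0.5019, -0.3344, 0.3355]
ee_rot: [3.138, -0.003, 3.142]
wrist_force: [-1.1, 0.8, -0.0]
width: 0.0613
```

Run:
```python
from h import *
c=robot.camera_params("wrist");p,d=robot.snapshot("wrist");cv2.imwrite("pics/w5.png",p[:,:,::-1])
print(robot.get_obs()["tool_pos"],robot.get_obs()["joint_positions"])
for X in [(.505,-.335,.058),(.505,-.183,.015),(.567,-.415,.012),(.4326,-.423,.012)]: print(X,w2px("wrist",X,c).round())
```

```text
[ 0.5020861  -0.33393884  0.33617155] [-6.81085849e-01  2.27612613e-01  1.34661323e+00  6.49804918e-04
  1.57029853e+00 -2.25266441e+00]
(0.505, -0.335, 0.058) [313. 244.]
(0.505, -0.183, 0.015) [509. 229.]
(0.567, -0.415, 0.012) [215. 302.]
(0.4326, -0.423, 0.012) [193. 132.]
```

View pics/w5.png

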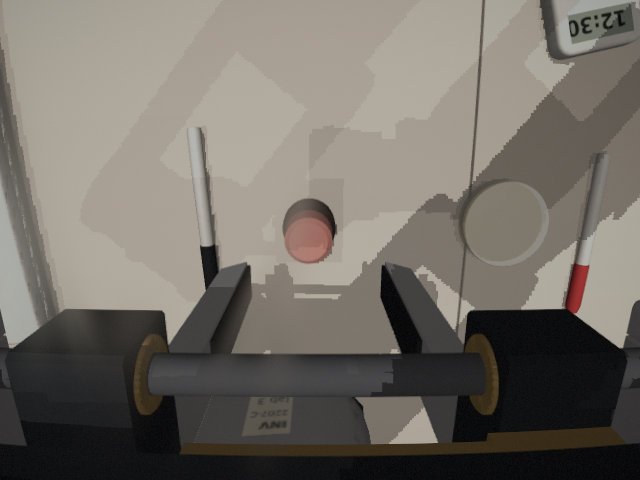

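Call:
{"name": "move_arm", "arguments": {"increments": [[[0.65,0,-0.02,0.3,0,0,0],[0.65,0,-0.02,0.6,0,0,0],[0.65,0,-0.02,0.85,0,0,0],[0.65,0,-0.02,1,0,0,0]]]}}

```text
time: 9.22
tool_pos: [0.5016, -0.3345, 0.234]
ee_rot: [3.138, -0.004, -3.139]
wrist_force: [-0.1, 0.0, -0.2]
width: 0.061
```

Call:
{"name": "move_arm", "arguments": {"increments": [[[0.65,0,0,0.02,0,0,0],[0.65,0,0,0.02,0,0,0],[0.2,0,0,0.02,0,0,0],[0.2,0,0,0.02,0,0,0],[0.2,0,0,0.02,0,0,0],[0.2,0,0,0.02,0,0,0],[0.2,0,0,0.02,0,0,0],[0.2,0,0,0.02,0,0,0]]]}}

```text
time: 9.88
tool_pos: [0.5023, -0.3372, 0.2369]
ee_rot: [-3.14, 0.002, 3.141]
wrist_force: [-0.3, 0.6, 3.1]
width: 0.0333
```

Call:
{"name": "move_arm", "arguments": {"increments": [[[0.2,0,0,-0.2,0,0,0],[0.2,0,0,-0.5,0,0,0],[0.2,0,0,-0.8,0,0,0],[0.2,0,0,-0.8,0,0,0]]]}}

```text
time: 10.22
tool_pos: [0.5031, -0.3379, 0.3232]
ee_rot: [-3.134, 0.01, 3.142]
wrist_force: [1.4, 0.7, 1.9]
width: 0.0333
```

Call:
{"name": "move_arm", "arguments": {"increments": [[[0.2,0.03,0.3,0,0,0,0],[0.2,0.06,0.6,0,0,0,0],[0.2,0.091,0.887,0,0,0,0]]]}}

```text
time: 10.47
tool_pos: [0.4926, -0.2475, 0.3149]
ee_rot: [3.141, -0.0, 3.14]
wrist_force: [0.5, -0.4, 0.2]
width: 0.0331
```

Call:
{"name": "move_arm", "arguments": {"increments": [[[0.2,0.03,0.3,0,0,0,0],[0.2,0.06,0.6,0,0,0,0],[0.2,0.091,0.887,0,0,0,0]]]}}

```text
time: 10.72
tool_pos: [0.4833, -0.1581, 0.3148]
ee_rot: [3.141, -0.001, 3.141]
wrist_force: [0.6, 0.9, -0.3]
width: 0.0332
```

Call:
{"name": "move_arm", "arguments": {"increments": [[[0.2,0.03,0.3,0,0,0,0],[0.2,0.06,0.6,0,0,0,0],[0.2,0.091,0.887,0,0,0,0]]]}}

```text
time: 10.97
tool_pos: [0.4742, -0.0694, 0.3149]
ee_rot: [3.141, -0.001, 3.141]
wrist_force: [0.2, 0.1, -0.3]
width: 0.0336
```

Call:
{"name": "move_arm", "arguments": {"increments": [[[0.2,0.03,0.3,0,0,0,0],[0.2,0.06,0.6,0,0,0,0],[0.2,0.091,0.887,0,0,0,0]]]}}

```text
time: 11.22
tool_pos: [0.4651, 0.0193, 0.315]
ee_rot: [3.141, -0.0, 3.141]
wrist_force: [0.6, 0.2, -0.4]
width: 0.0332
```

Call:
{"name": "move_arm", "arguments": {"increments": [[[0.2,0.03,0.3,0,0,0,0],[0.2,0.06,0.6,0,0,0,0],[0.2,0.091,0.887,0,0,0,0],[0.2,0.091,0.887,0,0,0,0],[0.2,0.091,0.887,0,0,0,0],[0.2,0.091,0.887,0,0,0,0]]]}}

```text
time: 11.72
tool_pos: [0.4565, 0.1063, 0.3152]
ee_rot: [-3.141, -0.001, -3.141]
wrist_force: [-0.4, -0.7, 0.2]
width: 0.0337
```

```bash
python3 look.py 6 wrist side
```

```text
11.8167 [0.45673974 0.10560067 0.31536886] [-3.14120127e+00 -3.21527596e-04  3.14007408e+00] 0.03359104495751072 [ 0.11 -0.06  1.7  -0.    1.5  -1.46]
(0.5297, 0.11, 0.028) [321. 333.]
(0.458, 0.1073, 0.028) [317. 237.]
```

View pics/wrist_6.png

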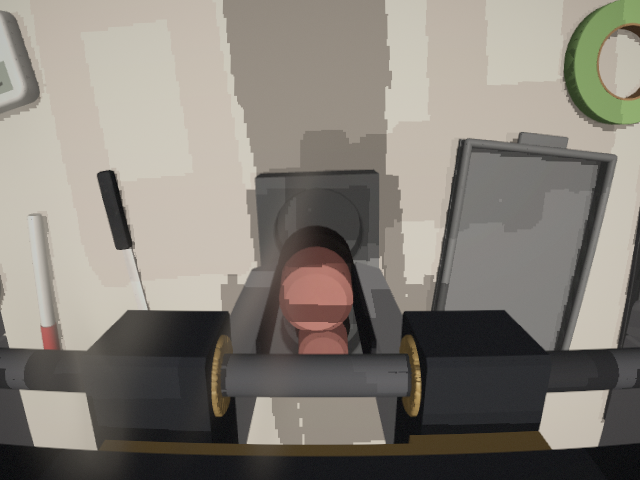

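Call:
{"name": "move_arm", "arguments": {"increments": [[[0.2,0.01,0.01,0.2,0,0,0],[0.2,0.01,0.01,0.4,0,0,0],[0.2,0.01,0.01,0.55,0,0,0],[0.2,0.01,0.01,0.65,0,0,0],[0.2,0.01,0.01,0.71,0,0,0],[0.2,0.01,0.01,0.73,0,0,0],[0.2,0.01,0.01,0.73,0,0,0]]]}}

```text
time: 12.4
tool_pos: [0.456, 0.1067, 0.2444]
ee_rot: [-3.141, 0.001, 3.14]
wrist_force: [-1.5, -0.7, 5.2]
width: 0.0333
```

Call:
{"name": "move_arm", "arguments": {"increments": [[[0.65,0,0,0,0,0,0],[0.65,0,0,0,0,0,0],[0.65,0,0,0,0,0,0],[0.65,0,0,0,0,0,0],[0.65,0,0,0,0,0,0]]]}}

```text
time: 12.82
tool_pos: [0.4557, 0.1075, 0.2426]
ee_rot: [3.141, -0.0, 3.141]
wrist_force: [0.3, -1.0, -0.0]
width: 0.0603
```

Call:
{"name": "move_arm", "arguments": {"increments": [[[0.4,0,0,-0.3,0,0,0],[0.4,0,0,-0.65,0,0,0],[0.4,0,0,-0.95,0,0,0],[0.4,0,0,-0.95,0,0,0],[0.4,0,0,-0.95,0,0,0]]]}}

```text
time: 13.23
tool_pos: [0.4561, 0.1077, 0.3398]
ee_rot: [3.141, 0.005, -3.141]
wrist_force: [0.1, -0.3, -0.4]
width: 0.038
```

```bash
python3 look.py 7 wrist side top
```

```text
13.3833 [0.45515431 0.10752233 0.33583855] [-3.14131407 -0.00329978 -3.14157243] 0.03728596797292995 [ 0.11 -0.07  1.67  0.    1.55 -1.46]
(0.5297, 0.11, 0.028) [318. 316.]
(0.458, 0.1073, 0.028) [315. 227.]
```

View pics/wrist_7.png

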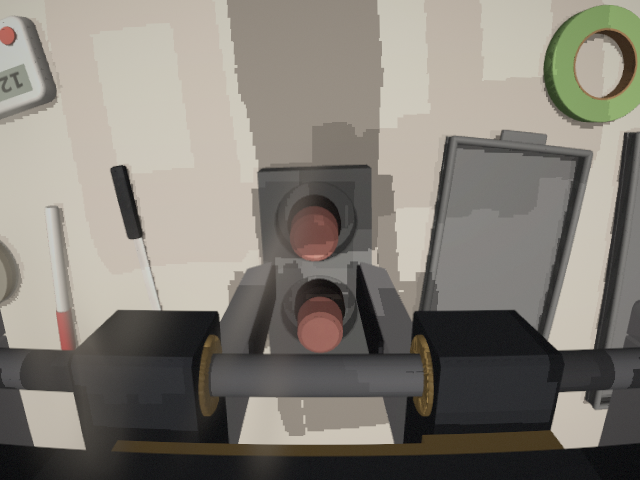

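View pics/side_7.png

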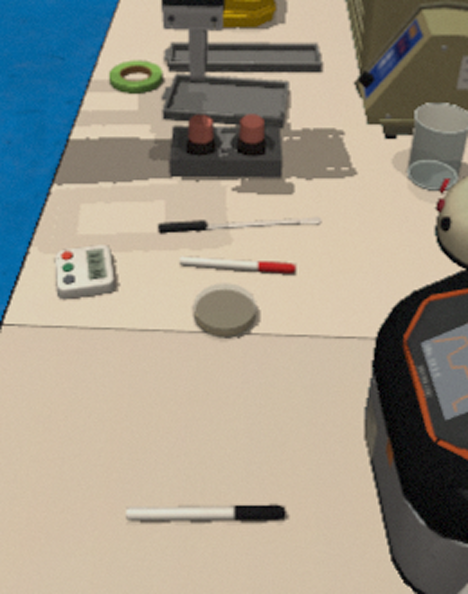

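Call:
{"name": "move_arm", "arguments": {"increments": [[[0.4,-0.025,-0.3,0,0,0,0],[0.4,-0.05,-0.6,0,0,0,0],[0.4,-0.073,-0.878,0,0,0,0]]]}}

```text
time: 13.63
tool_pos: [0.4624, 0.019, 0.3355]
ee_rot: [3.141, -0.004, -3.14]
wrist_force: [0.2, 0.3, -0.3]
width: 0.0372
```

Call:
{"name": "move_arm", "arguments": {"increments": [[[0.4,-0.025,-0.3,0,0,0,0],[0.4,-0.05,-0.6,0,0,0,0],[0.4,-0.073,-0.878,0,0,0,0]]]}}

```text
time: 13.88
tool_pos: [0.4697, -0.0695, 0.3355]
ee_rot: [3.141, -0.004, 3.141]
wrist_force: [0.1, -0.1, -0.4]
width: 0.0377
```

Call:
{"name": "move_arm", "arguments": {"increments": [[[0.4,-0.025,-0.3,0,0,0,0],[0.4,-0.05,-0.6,0,0,0,0],[0.4,-0.073,-0.878,0,0,0,0]]]}}

```text
time: 14.13
tool_pos: [0.477, -0.1573, 0.3353]
ee_rot: [3.14, -0.004, 3.141]
wrist_force: [0.3, -0.4, 0.2]
width: 0.0375
```

Call:
{"name": "move_arm", "arguments": {"increments": [[[0.4,-0.025,-0.3,0,0,0,0],[0.4,-0.05,-0.6,0,0,0,0],[0.4,-0.073,-0.878,0,0,0,0]]]}}

```text
time: 14.38
tool_pos: [0.4843, -0.2452, 0.3352]
ee_rot: [3.139, -0.004, 3.141]
wrist_force: [0.9, 0.9, -0.2]
width: 0.0379
```

Call:
{"name": "move_arm", "arguments": {"increments": [[[0.4,-0.025,-0.3,0,0,0,0],[0.4,-0.05,-0.6,0,0,0,0],[0.4,-0.073,-0.878,0,0,0,0]]]}}

```text
time: 14.63
tool_pos: [0.4917, -0.3329, 0.3349]
ee_rot: [3.139, -0.003, 3.141]
wrist_force: [0.2, 0.4, 0.4]
width: 0.0376
```

Call:
{"name": "move_arm", "arguments": {"increments": [[[0.4,-0.025,-0.3,0,0,0,-0.0355],[0.4,-0.05,-0.6,0,0,0,-0.0355],[0.4,-0.073,-0.878,0,0,0,-0.0355],[0.4,-0.073,-0.878,0,0,0,-0.0355],[0.4,-0.073,-0.878,0,0,0,-0.0355],[0.4,-0.073,-0.878,0,0,0,-0.0355]]]}}

```text
time: 15.13
tool_pos: [0.4993, -0.4187, 0.3356]
ee_rot: [3.138, -0.002, -3.086]
wrist_force: [-1.0, -0.3, 0.2]
width: 0.0376
```

Run:
```python
from h import *
c=robot.camera_params("wrist");p,d=robot.snapshot("wrist");cv2.imwrite("pics/w8.png",p[:,:,::-1])
o=robot.get_obs();print(o["tool_pos"],o["ee_rot"],o["joint_positions"])
for X in [(.567,-.4154,.01),(.4326,-.423,.01),(.499,-.419,.01)]: print(X,w2px("wrist",X,c).round())
```

```text
[ 0.49940758 -0.41824615  0.33632852] [ 3.13915572e+00 -1.49422145e-03 -3.08507106e+00] [-7.84300436e-01  3.34362791e-01  1.21301985e+00  5.11769166e-04
  1.59702242e+00 -2.41160383e+00]
(0.567, -0.4154, 0.01) [313. 304.]
(0.4326, -0.423, 0.01) [313. 135.]
(0.499, -0.419, 0.01) [314. 223.]
```

View pics/w8.png

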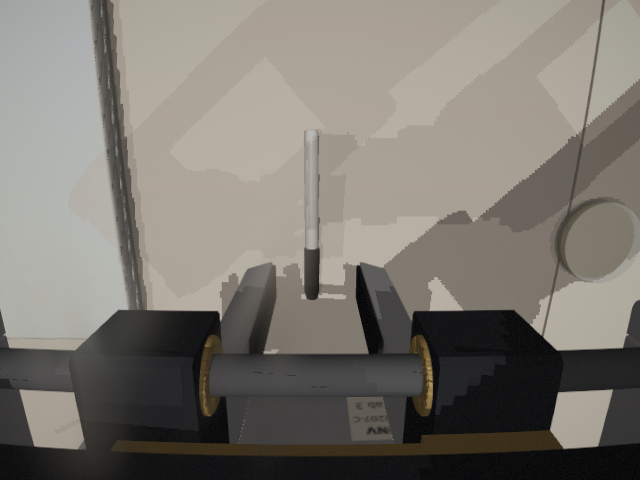

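Call:
{"name": "move_arm", "arguments": {"increments": [[[0.4,0.03,-0.01,0.3,0,0,0],[0.4,0.03,-0.01,0.6,0,0,0],[0.4,0.03,-0.01,0.9,0,0,0],[0.4,0.03,-0.01,0.9,0,0,0]]]}}

```text
time: 15.52
tool_pos: [0.495, -0.4172, 0.24]
ee_rot: [3.131, -0.009, -3.084]
wrist_force: [-1.3, 0.9, -1.7]
width: 0.0376
```

Call:
{"name": "move_arm", "arguments": {"increments": [[[0.4,0,0,0.2,0,0,0],[0.4,0,0,0.35,0,0,0],[0.4,0,0,0.4,0,0,0],[0.4,0,0,0.43,0,0,0],[0.4,0,0,0.43,0,0,0],[0.4,0,0,0.43,0,0,0]]]}}

```text
time: 16.02
tool_pos: [0.4969, -0.4204, 0.2064]
ee_rot: [-3.14, 0.002, -3.085]
wrist_force: [-0.0, 0.0, 0.0]
width: 0.0376
```

Call:
{"name": "move_arm", "arguments": {"increments": [[[0.4,0,0,0.025,0,0,0],[0.4,0,0,0.025,0,0,0],[0,0,0,0.025,0,0,0],[0,0,0,0.025,0,0,0],[0,0,0,0.025,0,0,0],[0,0,0,0.025,0,0,0],[0,0,0,0.025,0,0,0]]]}}

```text
time: 16.6
tool_pos: [0.4965, -0.4204, 0.2022]
ee_rot: [3.142, 0.0, -3.086]
wrist_force: [-0.0, 0.9, -0.2]
width: 0.0098
```

```bash
python3 look.py 9 side
```

```text
16.65 [ 0.49647875 -0.42040874  0.20219353] [ 3.14152755e+00  4.89519622e-05 -3.08583521e+00] 0.009777361944804037 [-0.79  0.42  1.37  0.    1.35 -2.42]
(0.5297, 0.11, 0.028) [724. 301.]
(0.458, 0.1073, 0.028) [603. 241.]
```

View pics/side_9.png

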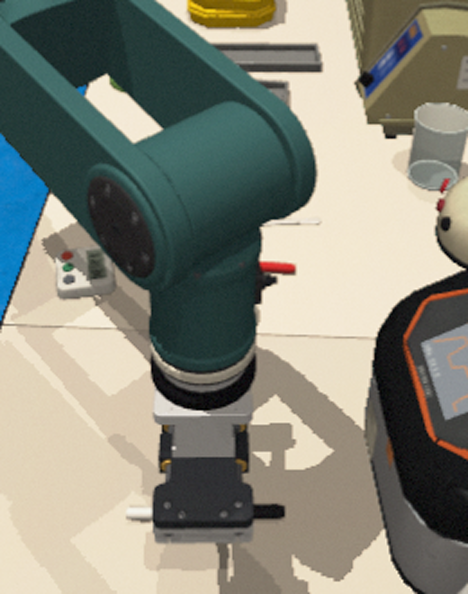

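Call:
{"name": "move_arm", "arguments": {"increments": [[[0,0,0,-0.2,0,0,0],[0,0,0,-0.5,0,0,0.0856],[0,0,0,-0.8,0,0,0.0856],[0,0,0,-1,0,0,0.0856],[0,0,0,-1,0,0,0.0856],[0,0,0,-1,0,0,0.0856]]]}}

```text
time: 17.15
tool_pos: [0.4966, -0.4206, 0.3036]
ee_rot: [-3.139, 0.003, 3.063]
wrist_force: [0.1, 0.4, -0.6]
width: 0.01
```

```bash
python3 look.py 10 wrist
```

```text
17.2 [ 0.49631347 -0.4202493   0.3013221 ] [ 3.14097121e+00 -5.87559067e-04  3.06292846e+00] 0.009866440956614117 [-0.79  0.35  1.27  0.    1.53 -2.28]
(0.5297, 0.11, 0.028) [885. 227.]
(0.458, 0.1073, 0.028) [880. 153.]
```

View pics/wrist_10.png

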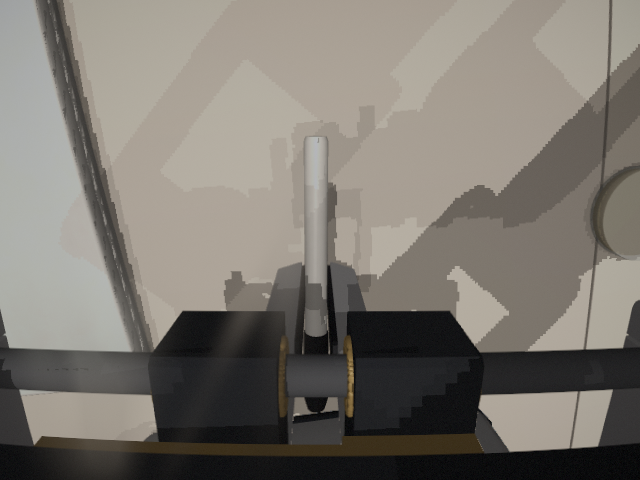

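Marker held straight (u≈316). Carry it over.

Call:
{"name": "move_arm", "arguments": {"increments": [[[0,0.029,0.33,0,0,0,0],[0,0.058,0.66,0,0,0,0],[0,0.087,0.993,0,0,0,0]]]}}

```text
time: 17.45
tool_pos: [0.4947, -0.3197, 0.2984]
ee_rot: [3.138, -0.005, 3.061]
wrist_force: [1.0, 0.4, 0.5]
width: 0.0103
```

Call:
{"name": "move_arm", "arguments": {"increments": [[[0,0.029,0.33,0,0,0,0],[0,0.058,0.66,0,0,0,0],[0,0.087,0.993,0,0,0,0]]]}}

```text
time: 17.7
tool_pos: [0.4938, -0.2193, 0.2989]
ee_rot: [3.139, -0.005, 3.062]
wrist_force: [0.7, -0.6, 0.1]
width: 0.0099
```

Call:
{"name": "move_arm", "arguments": {"increments": [[[0,0.029,0.33,0,0,0,0],[0,0.058,0.66,0,0,0,0],[0,0.087,0.993,0,0,0,0]]]}}

```text
time: 17.95
tool_pos: [0.4929, -0.1196, 0.2992]
ee_rot: [3.14, -0.005, 3.063]
wrist_force: [0.9, -0.4, -0.1]
width: 0.0102
```

Call:
{"name": "move_arm", "arguments": {"increments": [[[0,0.029,0.33,0,0,0,0],[0,0.058,0.66,0,0,0,0],[0,0.087,0.993,0,0,0,0]]]}}

```text
time: 18.2
tool_pos: [0.4919, -0.0201, 0.2992]
ee_rot: [3.141, -0.005, 3.063]
wrist_force: [0.8, 0.2, -0.4]
width: 0.0097
```

Call:
{"name": "move_arm", "arguments": {"increments": [[[0,0.029,0.33,0,0,0,0],[0,0.058,0.66,0,0,0,0],[0,0.087,0.993,0,0,0,0]]]}}

```text
time: 18.45
tool_pos: [0.4911, 0.0795, 0.2993]
ee_rot: [-3.141, -0.005, 3.063]
wrist_force: [0.1, -0.6, 0.2]
width: 0.0102
```

Call:
{"name": "move_arm", "arguments": {"increments": [[[0,0.029,0.33,0,0,0,0],[0,0.058,0.66,0,0,0,0],[0,0.087,0.993,0,0,0,0]]]}}

```text
time: 18.7
tool_pos: [0.4902, 0.1791, 0.2992]
ee_rot: [-3.14, -0.005, 3.063]
wrist_force: [0.6, 1.0, -0.8]
width: 0.0099
```

Call:
{"name": "move_arm", "arguments": {"increments": [[[0,0.029,0.33,0,0,0,0],[0,0.058,0.66,0,0,0,0],[0,0.087,0.993,0,0,0,0],[0,0.087,0.993,0,0,0,0],[0,0.087,0.993,0,0,0,0],[0,0.087,0.993,0,0,0,0]]]}}

```text
time: 19.2
tool_pos: [0.4899, 0.2769, 0.2999]
ee_rot: [-3.139, -0.003, 3.063]
wrist_force: [-1.4, -0.6, 0.3]
width: 0.0101
```

```bash
python3 look.py 11 wrist top
```

```text
19.3 [0.49034467 0.27616862 0.30096157] [-3.14021607e+00 -1.90649160e-03  3.06145426e+00] 0.00999245525113613 [ 0.41  0.16  1.5  -0.    1.49 -1.08]
(0.5297, 0.11, 0.028) [ 82. 315.]
(0.458, 0.1073, 0.028) [ 54. 214.]
```

View pics/wrist_11.png

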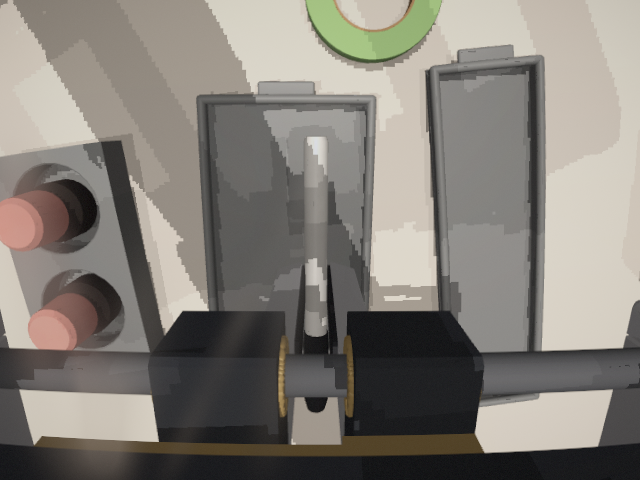

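Call:
{"name": "move_arm", "arguments": {"increments": [[[0,0,0.01,0.3,0,0,0],[0,0,0.01,0.55,0,0,0],[0,0,0.01,0.75,0,0,0],[0,0,0.01,0.88,0,0,0],[0,0,0.01,0.94,0,0,0],[0,0,0.01,0.94,0,0,0],[0,0,0.01,0.955,0,0,0],[0,0,0.01,0.955,0,0,0]]]}}

```text
time: 19.97
tool_pos: [0.4909, 0.2778, 0.2073]
ee_rot: [3.141, 0.001, 3.062]
wrist_force: [0.3, 1.1, 0.2]
width: 0.01
```

```bash
python3 look.py 12 wrist side
```

```text
20.0667 [0.49082485 0.27813788 0.2074557 ] [3.14080363e+00 1.34287458e-03 3.06232440e+00] 0.009812464132314886 [ 0.42  0.24  1.6   0.    1.3  -1.08]
(0.5297, 0.11, 0.028) [-21. 394.]
(0.458, 0.1073, 0.028) [-72. 254.]
```

View pics/wrist_12.png

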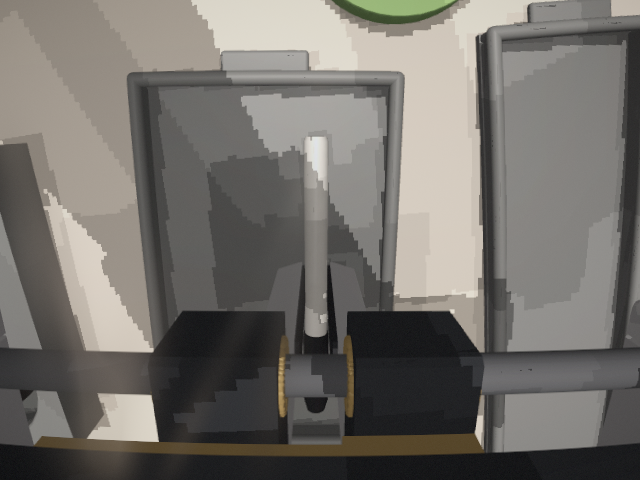

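Call:
{"name": "move_arm", "arguments": {"increments": [[[0,0,0,0.01,0,0,0],[0,0,0,0.01,0,0,0],[0.22,0,0,0.01,0,0,0],[0.22,0,0,0.01,0,0,0],[0.22,0,0,0.01,0,0,0],[0.22,0,0,0.01,0,0,0]]]}}

```text
time: 20.57
tool_pos: [0.4905, 0.2784, 0.2057]
ee_rot: [3.141, 0.0, 3.063]
wrist_force: [0.6, 0.0, 0.2]
width: 0.0208
```

Call:
{"name": "move_arm", "arguments": {"increments": [[[0.22,0,0,-0.1,0,0,0],[0.22,0,0,-0.3,0,0,0],[0.22,0,0,-0.65,0,0,0],[0.22,0,0,-1,0,0,0],[0.22,0,0,-1,0,0,0],[0.22,0,0,-1,0,0,0]]]}}

```text
time: 21.07
tool_pos: [0.4911, 0.2787, 0.3098]
ee_rot: [3.138, 0.007, 3.063]
wrist_force: [-1.2, -0.0, -0.6]
width: 0.0205
```

```bash
python3 look.py 13 wrist
```

```text
21.1167 [0.4905481 0.2783953 0.3071411] [3.14024830e+00 2.32487685e-03 3.06293228e+00] 0.02068419576157707 [ 0.42  0.16  1.49  0.    1.49 -1.08]
(0.5297, 0.11, 0.028) [ 83. 304.]
(0.458, 0.1073, 0.028) [ 56. 206.]
```

View pics/wrist_13.png

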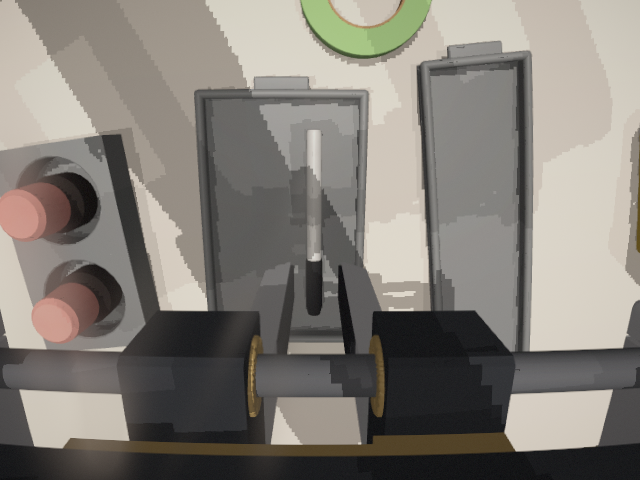

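Call:
{"name": "move_arm", "arguments": {"increments": [[[0.4,-0.044,-0.32,0,0,0,0],[0.4,-0.088,-0.64,0,0,0,0],[0.4,-0.134,-0.964,0,0,0,0]]]}}

```text
time: 21.37
tool_pos: [0.4954, 0.1804, 0.3034]
ee_rot: [-3.14, -0.004, 3.065]
wrist_force: [0.5, -0.1, 0.2]
width: 0.0363
```

Call:
{"name": "move_arm", "arguments": {"increments": [[[0.4,-0.044,-0.32,0,0,0,0],[0.4,-0.088,-0.64,0,0,0,0],[0.4,-0.134,-0.964,0,0,0,0]]]}}

```text
time: 21.62
tool_pos: [0.5012, 0.0826, 0.3035]
ee_rot: [-3.141, -0.004, 3.063]
wrist_force: [1.2, -0.7, 0.1]
width: 0.0377
```

Call:
{"name": "move_arm", "arguments": {"increments": [[[0.4,-0.044,-0.32,0,0,0,0],[0.4,-0.088,-0.64,0,0,0,0],[0.4,-0.134,-0.964,0,0,0,0]]]}}

```text
time: 21.87
tool_pos: [0.507, -0.0146, 0.3035]
ee_rot: [3.141, -0.004, 3.063]
wrist_force: [0.4, -0.6, 0.2]
width: 0.038
```

Call:
{"name": "move_arm", "arguments": {"increments": [[[0.4,-0.044,-0.32,0,0,0,-0.0175],[0.4,-0.088,-0.64,0,0,0,-0.0175],[0.4,-0.134,-0.964,0,0,0,-0.0175],[0.4,-0.134,-0.964,0,0,0,-0.0175],[0.4,-0.134,-0.964,0,0,0,-0.0175],[0.4,-0.134,-0.964,0,0,0,-0.0175]]]}}

```text
time: 22.37
tool_pos: [0.5132, -0.11, 0.304]
ee_rot: [3.14, -0.003, 3.09]
wrist_force: [-0.1, -0.4, 0.7]
width: 0.038
```

```bash
python3 look.py 14 wrist
python3 - <<'E'
from h import *
c=robot.camera_params("wrist")
for X in [(.5829,-.1134,.01),(.4485,-.1065,.01)]: print(X,w2px("wrist",X,c).round())
E
```

```text
22.4167 [ 0.51326862 -0.10944637  0.30440287] [ 3.14023279e+00 -2.46924645e-03  3.09108419e+00] 0.037733271261132115 [-0.32  0.07  1.59  0.    1.48 -1.84]
(0.5297, 0.11, 0.028) [633. 247.]
(0.458, 0.1073, 0.028) [643. 142.]
(0.5829, -0.1134, 0.01) [314. 324.]
(0.4485, -0.1065, 0.01) [314. 138.]
```

View pics/wrist_14.png

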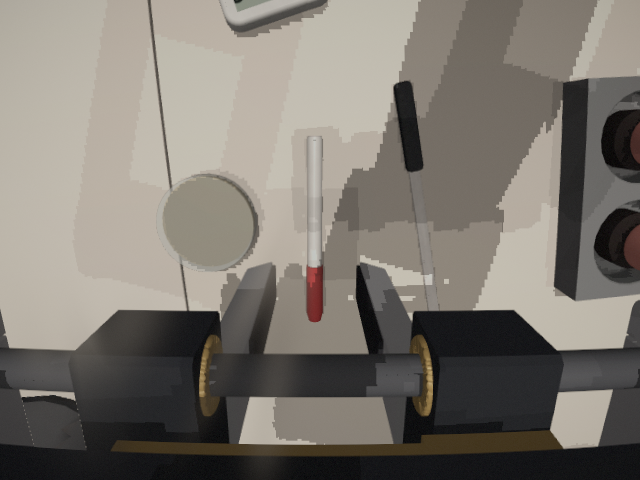

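Call:
{"name": "move_arm", "arguments": {"increments": [[[0.3,0.01,0,0.3,0,0,0],[0.3,0.01,0,0.6,0,0,0],[0.3,0.01,0,0.8,0,0,0],[0.3,0.01,0,0.9,0,0,0],[0.3,0.01,0,0.98,0,0,0],[0.3,0.01,0,0.98,0,0,0],[0.3,0.01,0,0.98,0,0,0]]]}}

```text
time: 23.0
tool_pos: [0.513, -0.1098, 0.2084]
ee_rot: [-3.141, 0.001, 3.091]
wrist_force: [0.4, -0.4, 1.0]
width: 0.0286
```

Call:
{"name": "move_arm", "arguments": {"increments": [[[0.3,0,0,0.05,0,0,0],[0.3,0,0,0.05,0,0,0],[0,0,0,0.05,0,0,0],[0,0,0,0.05,0,0,0],[0,0,0,0.05,0,0,0],[0,0,0,0.05,0,0,0],[0,0,0,0.05,0,0,0]]]}}

```text
time: 23.58
tool_pos: [0.5127, -0.1103, 0.2031]
ee_rot: [-3.141, 0.001, 3.09]
wrist_force: [-0.2, -1.0, 2.3]
width: 0.0097
```

```bash
python3 -c "
from h import *
o=robot.get_obs();print(o['tool_pos'],o['ee_rot'],o['width'])"
```

```text
[ 0.51274679 -0.110334    0.20313887] [-3.14146610e+00  8.10395797e-04  3.09025363e+00] 0.009690073689198435
```

Call:
{"name": "move_arm", "arguments": {"increments": [[[0,0,0,-0.2,0,0,0],[0,0,0,-0.5,0,0,0.0175],[0,0,0,-0.8,0,0,0.0175],[0,0,0,-1,0,0,0.0175],[0,0,0,-1,0,0,0.0175],[0,0,0,-1,0,0,0.0175]]]}}

```text
time: 24.08
tool_pos: [0.5128, -0.1103, 0.3039]
ee_rot: [-3.141, 0.003, 3.063]
wrist_force: [-0.3, 0.0, -0.6]
width: 0.01
```

Call:
{"name": "move_arm", "arguments": {"increments": [[[0,0.043,0.28,0,0,0,0],[0,0.086,0.56,0,0,0,0],[0,0.131,0.853,0,0,0,0]]]}}

```text
time: 24.33
tool_pos: [0.5054, -0.0237, 0.3]
ee_rot: [3.141, -0.004, 3.061]
wrist_force: [0.6, -0.5, 0.6]
width: 0.0097
```

Call:
{"name": "move_arm", "arguments": {"increments": [[[0,0.043,0.28,0,0,0,0],[0,0.086,0.56,0,0,0,0],[0,0.131,0.853,0,0,0,0]]]}}

```text
time: 24.58
tool_pos: [0.499, 0.063, 0.3]
ee_rot: [-3.141, -0.005, 3.062]
wrist_force: [0.8, -0.5, -0.4]
width: 0.0099
```

Call:
{"name": "move_arm", "arguments": {"increments": [[[0,0.043,0.28,0,0,0,0],[0,0.086,0.56,0,0,0,0],[0,0.131,0.853,0,0,0,0]]]}}

```text
time: 24.83
tool_pos: [0.4926, 0.1491, 0.3]
ee_rot: [-3.14, -0.004, 3.063]
wrist_force: [-0.6, -0.1, 0.0]
width: 0.0099
```

Call:
{"name": "move_arm", "arguments": {"increments": [[[0,0.043,0.28,0,0,0,0],[0,0.086,0.56,0,0,0,0],[0,0.131,0.853,0,0,0,0],[0,0.131,0.853,0,0,0,0],[0,0.131,0.853,0,0,0,0],[0,0.131,0.853,0,0,0,0]]]}}

```text
time: 25.33
tool_pos: [0.4868, 0.2336, 0.3008]
ee_rot: [-3.14, -0.003, 3.063]
wrist_force: [0.4, -0.4, -0.5]
width: 0.0099
```

```bash
python3 look.py 15 wrist side
```

```text
25.4333 [0.48718329 0.23294078 0.30165126] [-3.14046843e+00 -1.56495624e-03  3.06148451e+00] 0.009996326018099497 [ 0.34  0.11  1.55 -0.    1.48 -1.15]
(0.5297, 0.11, 0.028) [142. 315.]
(0.458, 0.1073, 0.028) [118. 213.]
```

View pics/wrist_15.png

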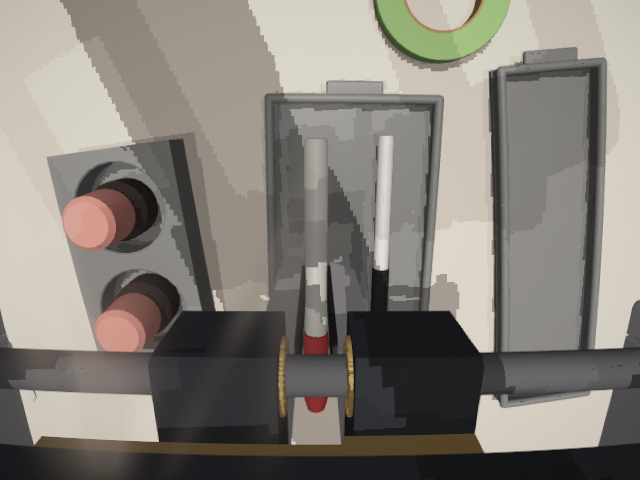

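Call:
{"name": "move_arm", "arguments": {"increments": [[[0,0,0.01,0.3,0,0,0],[0,0,0.01,0.55,0,0,0],[0,0,0.01,0.75,0,0,0],[0,0,0.01,0.88,0,0,0],[0,0,0.01,0.94,0,0,0],[0,0,0.01,0.95,0,0,0],[0,0,0.01,0.96,0,0,0],[0,0,0.01,0.96,0,0,0]]]}}

```text
time: 26.1
tool_pos: [0.4876, 0.2345, 0.2071]
ee_rot: [3.141, 0.001, 3.062]
wrist_force: [-0.3, -0.6, 0.3]
width: 0.0099
```

```bash
python3 look.py 16 wrist side
```

```text
26.2 [0.48759821 0.23475026 0.20727471] [3.14104073e+00 1.11296255e-03 3.06225419e+00] 0.009952477424261285 [ 0.34  0.19  1.66  0.    1.29 -1.15]
(0.5297, 0.11, 0.028) [ 60. 399.]
(0.458, 0.1073, 0.028) [ 14. 255.]
```

View pics/wrist_16.png

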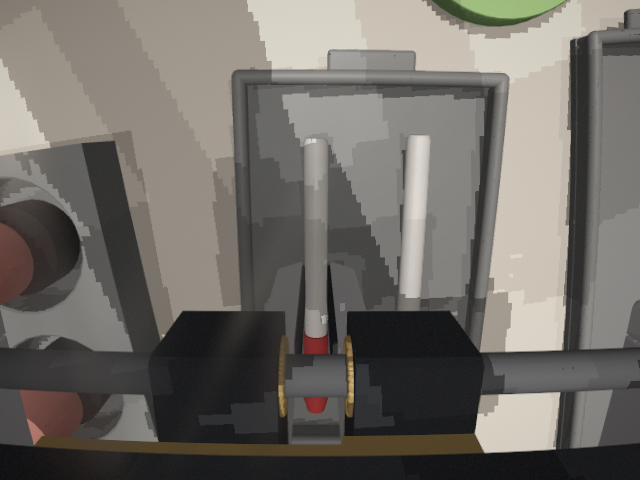

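Call:
{"name": "move_arm", "arguments": {"increments": [[[0,0,0,0.01,0,0,0],[0,0,0,0.01,0,0,0],[0.22,0,0,0.01,0,0,0],[0.22,0,0,0.01,0,0,0],[0.22,0,0,0.01,0,0,0],[0.22,0,0,0.01,0,0,0]]]}}

```text
time: 26.7
tool_pos: [0.4871, 0.2351, 0.2054]
ee_rot: [-3.142, -0.0, 3.063]
wrist_force: [0.1, -0.0, 1.4]
width: 0.0208
```

Call:
{"name": "move_arm", "arguments": {"increments": [[[0.22,0,0,-0.1,0,0,0],[0.22,0,0,-0.3,0,0,0],[0.22,0,0,-0.65,0,0,0],[0.22,0,0,-1,0,0,0],[0.22,0,0,-1,0,0,0],[0.22,0,0,-1,0,0,0]]]}}

```text
time: 27.2
tool_pos: [0.4879, 0.2353, 0.3095]
ee_rot: [3.139, 0.007, 3.063]
wrist_force: [-0.6, 1.2, 0.2]
width: 0.0208
```

```bash
python3 look.py 17 wrist
```

```text
27.25 [0.48731652 0.23509859 0.3069662 ] [3.14047392e+00 2.16552040e-03 3.06292782e+00] 0.020746591046804066 [ 0.34  0.11  1.55  0.    1.49 -1.15]
(0.5297, 0.11, 0.028) [142. 305.]
(0.458, 0.1073, 0.028) [118. 206.]
```

View pics/wrist_17.png

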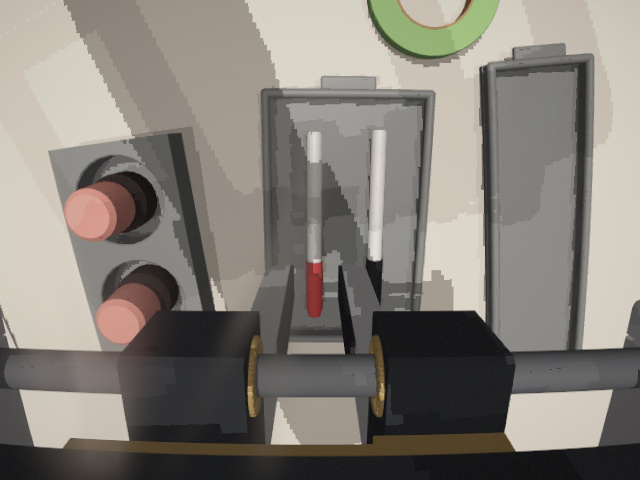

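Call:
{"name": "move_arm", "arguments": {"increments": [[[0.35,0.008,-0.31,0,0,0,0],[0.35,0.016,-0.62,0,0,0,0],[0.35,0.023,-0.925,0,0,0,0]]]}}

```text
time: 27.5
tool_pos: [0.4767, 0.1422, 0.3034]
ee_rot: [-3.14, -0.004, 3.065]
wrist_force: [0.4, 0.6, 0.2]
width: 0.0322
```

Call:
{"name": "move_arm", "arguments": {"increments": [[[0.35,0.008,-0.31,0,0,0,0],[0.35,0.016,-0.62,0,0,0,0],[0.35,0.023,-0.925,0,0,0,0]]]}}

```text
time: 27.75
tool_pos: [0.467, 0.0496, 0.3035]
ee_rot: [-3.141, -0.004, 3.063]
wrist_force: [0.1, -0.0, -0.4]
width: 0.0329
```

Call:
{"name": "move_arm", "arguments": {"increments": [[[0.35,0.008,-0.31,0,0,0,-0.068],[0.35,0.016,-0.62,0,0,0,-0.1367],[0.35,0.023,-0.925,0,0,0,-0.1367],[0.35,0.023,-0.925,0,0,0,-0.1367],[0.35,0.023,-0.925,0,0,0,-0.1367],[0.35,0.023,-0.925,0,0,0,-0.1367]]]}}

```text
time: 28.25
tool_pos: [0.4582, -0.0407, 0.3043]
ee_rot: [3.14, -0.002, -3.006]
wrist_force: [0.3, -0.5, -1.1]
width: 0.0327
```

```bash
python3 look.py 18 wrist
python3 - <<'E'
from h import *
c=robot.camera_params("wrist")
for X in [(.4179,-.0469,.008),(.4751,-.0386,.008),(.4585,-.041,.008),(.6167,-.0202,.002)]: print(X,w2px("wrist",X,c).round())
E
```

```text
28.3 [ 0.45836206 -0.04028799  0.30456667] [ 3.14011525e+00 -1.90531432e-03 -3.00491752e+00] 0.032589654626561285 [-0.21 -0.07  1.73  0.    1.48 -1.92]
(0.5297, 0.11, 0.028) [507. 361.]
(0.458, 0.1073, 0.028) [530. 268.]
(0.4179, -0.0469, 0.008) [313. 174.]
(0.4751, -0.0386, 0.008) [314. 255.]
(0.4585, -0.041, 0.008) [314. 232.]
(0.6167, -0.0202, 0.002) [313. 418.]
```

View pics/wrist_18.png

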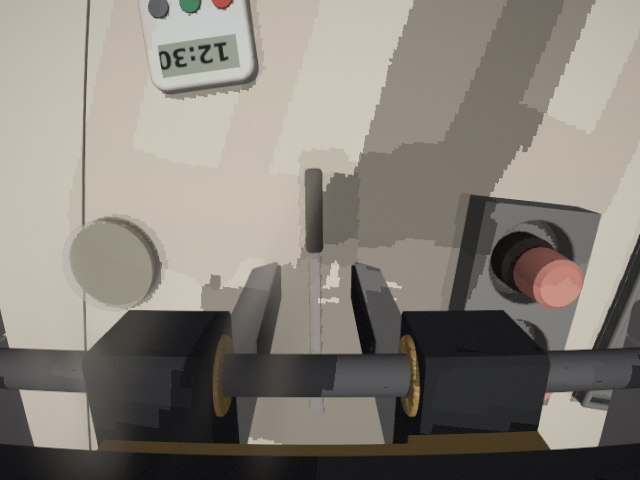

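Call:
{"name": "move_arm", "arguments": {"increments": [[[0.35,0,0,0.3,0,0,0],[0.35,0,0,0.6,0,0,0],[0.35,0,0,0.8,0,0,0],[0.35,0,0,0.92,0,0,0],[0.35,0,0,1,0,0,0],[0.35,0,0,1,0,0,0],[0.35,0,0,1,0,0,0]]]}}

```text
time: 28.88
tool_pos: [0.4588, -0.0403, 0.2057]
ee_rot: [3.141, -0.0, -3.004]
wrist_force: [0.0, -0.8, -0.7]
width: 0.0331
```

Call:
{"name": "move_arm", "arguments": {"increments": [[[0.35,0,0,0.035,0,0,0],[0.35,0,0,0.035,0,0,0],[0,0,0,0.035,0,0,0],[0,0,0,0.035,0,0,0],[0,0,0,0.035,0,0,0],[0,0,0,0.035,0,0,0],[0,0,0,0.035,0,0,0]]]}}

```text
time: 29.47
tool_pos: [0.4587, -0.0412, 0.2026]
ee_rot: [-3.141, 0.001, -3.006]
wrist_force: [0.4, 0.1, 1.0]
width: 0.0114
```

Call:
{"name": "move_arm", "arguments": {"increments": [[[0,0,0,-0.1,0,0,0],[0,0,0,-0.3,0,0,0],[0,0,0,-0.6,0,0,0],[0,0,0,-1,0,0,0],[0,0,0,-1,0,0,0],[0,0,0,-1,0,0,0]]]}}

```text
time: 29.97
tool_pos: [0.4594, -0.0413, 0.3059]
ee_rot: [-3.139, 0.007, -3.006]
wrist_force: [-0.2, 0.5, -0.0]
width: 0.0115
```

```bash
python3 look.py 19 wrist side
```

```text
30.0667 [ 0.45826516 -0.04103462  0.30197757] [ 3.14130065e+00 -3.90117765e-04 -3.00565944e+00] 0.011166057284181461 [-0.21 -0.07  1.73  0.    1.48 -1.92]
(0.5297, 0.11, 0.028) [509. 355.]
(0.458, 0.1073, 0.028) [532. 262.]
```

View pics/wrist_19.png

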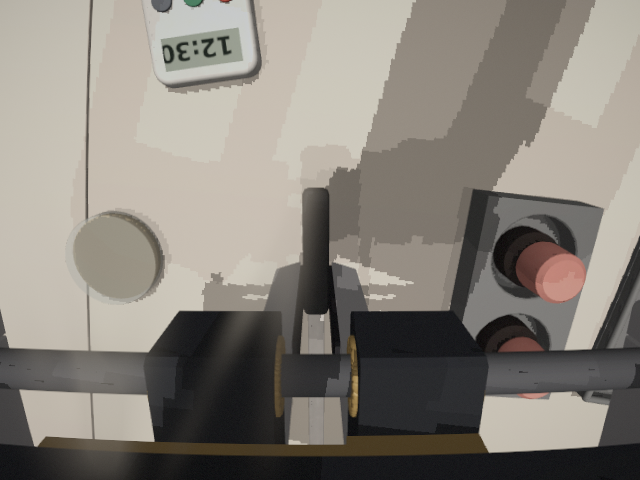

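View pics/side_19.png

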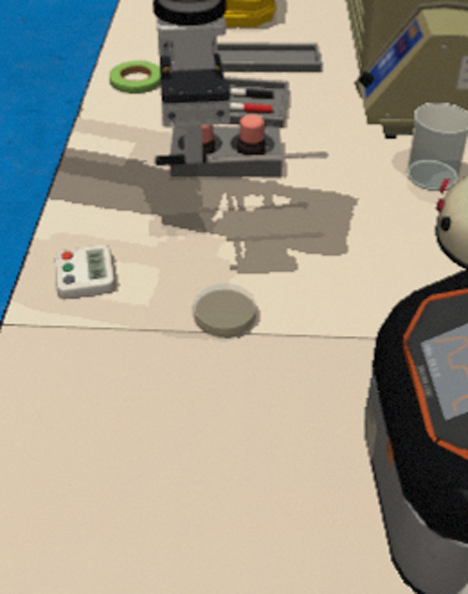

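Call:
{"name": "move_arm", "arguments": {"increments": [[[0,0,0,0,0,0,0.0591],[0,0,0,0,0,0,0.0591],[0,0,0,0,0,0,0.0591]]]}}

```text
time: 30.32
tool_pos: [0.4581, -0.041, 0.3005]
ee_rot: [3.141, -0.003, -3.096]
wrist_force: [-0.4, 0.3, -0.5]
width: 0.0114
```

Call:
{"name": "move_arm", "arguments": {"increments": [[[0,-0.01,0.29,0,0,0,0],[0,-0.02,0.58,0,0,0,0],[0,-0.028,0.868,0,0,0,0]]]}}

```text
time: 30.57
tool_pos: [0.4573, 0.0464, 0.3011]
ee_rot: [3.141, -0.002, -3.098]
wrist_force: [0.2, 0.4, -0.6]
width: 0.0113
```

Call:
{"name": "move_arm", "arguments": {"increments": [[[0,-0.01,0.29,0,0,0,0],[0,-0.02,0.58,0,0,0,0],[0,-0.028,0.868,0,0,0,0]]]}}

```text
time: 30.82
tool_pos: [0.4562, 0.1339, 0.3012]
ee_rot: [-3.141, -0.002, -3.097]
wrist_force: [0.9, -0.0, -0.1]
width: 0.0114
```

Call:
{"name": "move_arm", "arguments": {"increments": [[[0,-0.01,0.29,0,0,0,0],[0,-0.02,0.58,0,0,0,0],[0,-0.028,0.868,0,0,0,0]]]}}

```text
time: 31.07
tool_pos: [0.4552, 0.2208, 0.3011]
ee_rot: [-3.141, -0.002, -3.096]
wrist_force: [0.1, 0.3, -0.7]
width: 0.0117
```

Call:
{"name": "move_arm", "arguments": {"increments": [[[0,-0.01,0.29,0,0,0,0],[0,-0.02,0.58,0,0,0,0],[0,-0.028,0.868,0,0,0,0]]]}}

```text
time: 31.32
tool_pos: [0.4543, 0.3077, 0.301]
ee_rot: [-3.141, -0.002, -3.096]
wrist_force: [-0.4, -0.6, 0.2]
width: 0.0115
```

Call:
{"name": "move_arm", "arguments": {"increments": [[[0,-0.01,0.29,0,0,0,0],[0,-0.02,0.58,0,0,0,0],[0,-0.028,0.868,0,0,0,0],[0,-0.028,0.868,0,0,0,0],[0,-0.028,0.868,0,0,0,0],[0,-0.028,0.868,0,0,0,0]]]}}

```text
time: 31.82
tool_pos: [0.4537, 0.3927, 0.3011]
ee_rot: [-3.14, -0.002, -3.097]
wrist_force: [-0.2, -0.9, 0.2]
width: 0.0114
```

```bash
python3 look.py 20 wrist side
```

```text
31.9167 [0.4539518  0.39206226 0.30173553] [-3.14067742e+00 -7.88100500e-04 -3.09905384e+00] 0.011784306312803458 [ 0.62  0.24  1.4  -0.    1.5  -1.  ]
(0.5297, 0.11, 0.028) [-67. 322.]
(0.458, 0.1073, 0.028) [-89. 228.]
```

View pics/wrist_20.png

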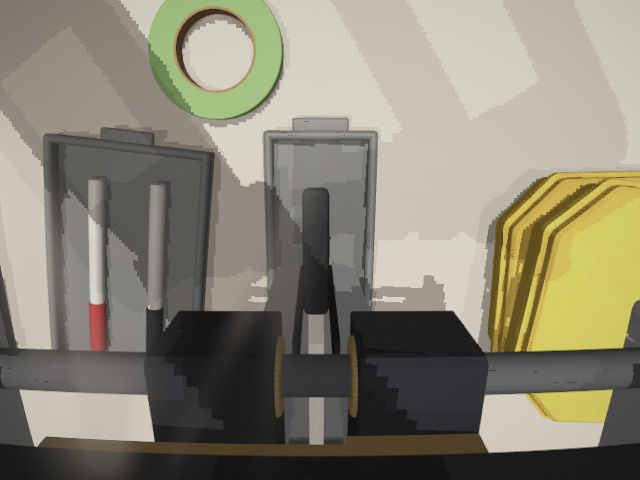

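View pics/side_20.png

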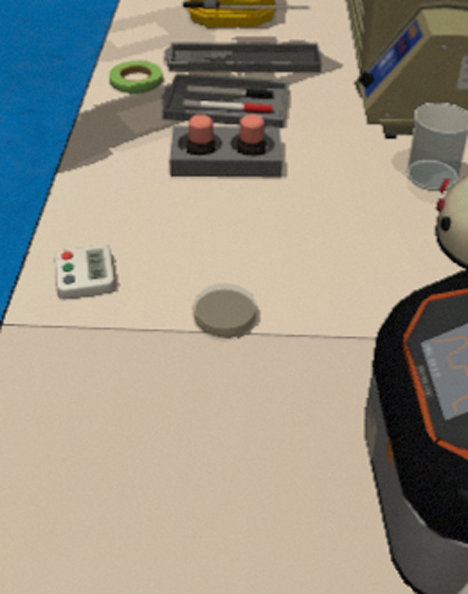

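Run:
```python
from h import *
d=np.load("top0.npy"); c=robot.camera_params("top")
R,t=c["R"],c["t"]
pts=[]
for v in range(195,265):
  for u in range(75,150):
    q=cv2.undistortPoints(np.array([[[u,v]]],float),c["mtx"],np.array([c["k1"],0,0,0.]))[0,0]
    z=d[v,u]
    if z>0: pts.append(R.T@(np.array([q[0]*z,q[1]*z,z])-t))
P=np.array(pts);Q=P[P[:,2]>.02];print(Q.min(0),Q.max(0),np.percentile(Q[:,2],95))
```

```text
[0.39738544 0.51437796 0.02003812] [0.56884841 0.68554966 0.07675234] 0.0720199903808194
```

Call:
{"name": "move_arm", "arguments": {"increments": [[[0,0,0.03,0.25,0,0,0],[0,0,0.03,0.45,0,0,0],[0,0,0.03,0.5,0,0,0],[0,0,0.03,0.5,0,0,0]]]}}

```text
time: 32.25
tool_pos: [0.4533, 0.3947, 0.25]
ee_rot: [-3.139, -0.004, -3.1]
wrist_force: [0.2, 0.3, -0.5]
width: 0.0117
```

```bash
python3 look.py 21 wrist
```

```text
32.3 [0.45377306 0.39518798 0.2517631 ] [-3.14060466e+00 -1.37123875e-03 -3.09939360e+00] 0.011577059370483206 [ 0.62  0.28  1.46 -0.    1.41 -0.99]
(0.5297, 0.11, 0.028) [-129.  357.]
(0.458, 0.1073, 0.028) [-159.  251.]
```

View pics/wrist_21.png

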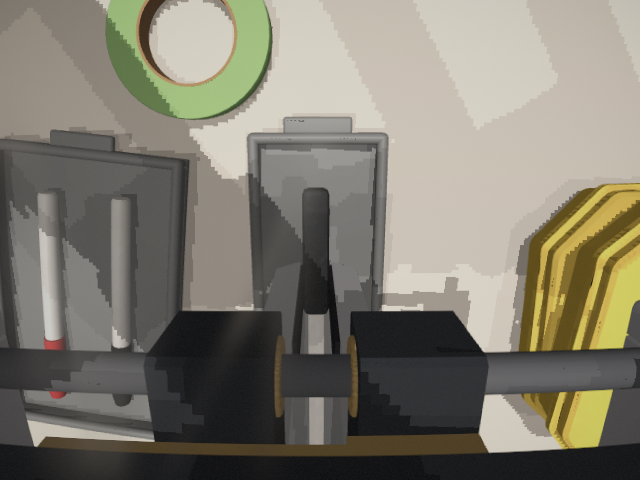

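Call:
{"name": "move_arm", "arguments": {"increments": [[[0,0,0,0.2,0,0,0],[0,0,0,0.34,0,0,0],[0,0,0,0.42,0,0,0],[0,0,0,0.45,0,0,0],[0,0,0,0.45,0,0,0],[0,0,0,0.45,0,0,0]]]}}

```text
time: 32.8
tool_pos: [0.4541, 0.3963, 0.2085]
ee_rot: [3.14, 0.002, -3.099]
wrist_force: [-0.0, 0.2, -0.2]
width: 0.0113
```

```bash
python3 look.py 22 wrist
```

```text
32.85 [0.4541524  0.39639376 0.20868028] [ 3.14017744e+00  2.07420870e-03 -3.09847118e+00] 0.01141694670247992 [ 0.62  0.32  1.5   0.    1.32 -0.99]
(0.5297, 0.11, 0.028) [-189.  387.]
(0.458, 0.1073, 0.028) [-225.  269.]
```

View pics/wrist_22.png

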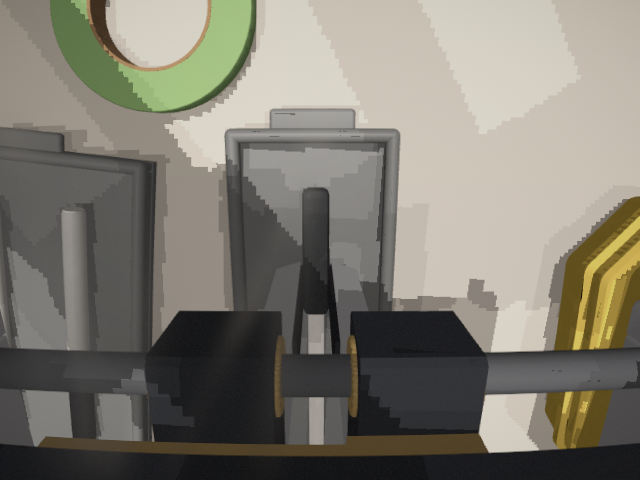

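Call:
{"name": "move_arm", "arguments": {"increments": [[[0,0,0,0.015,0,0,0],[0,0,0,0.015,0,0,0],[0.24,0,0,0.015,0,0,0],[0.24,0,0,0.015,0,0,0],[0.24,0,0,0.015,0,0,0],[0.24,0,0,0.015,0,0,0]]]}}

```text
time: 33.35
tool_pos: [0.4537, 0.3961, 0.2057]
ee_rot: [3.142, 0.0, -3.098]
wrist_force: [-0.3, -0.5, -0.1]
width: 0.0228
```

Call:
{"name": "move_arm", "arguments": {"increments": [[[0.24,0,0,-0.1,0,0,0],[0.24,0,0,-0.3,0,0,0],[0.24,0,0,-0.65,0,0,0],[0.24,0,0,-1,0,0,0],[0.24,0,0,-1,0,0,0]]]}}

```text
time: 33.77
tool_pos: [0.455, 0.3972, 0.3156]
ee_rot: [3.133, 0.013, -3.098]
wrist_force: [1.7, 0.6, 1.0]
width: 0.0225
```

Call:
{"name": "move_arm", "arguments": {"increments": [[[0.24,0.33,0,-0.2,0,0,0],[0.24,0.66,0,-0.4,0,0,0],[0.24,1,0,-0.6,0,0,0],[0.24,1,0,-0.6,0,0,0]]]}}

```text
time: 34.1
tool_pos: [0.3501, 0.3922, 0.3719]
ee_rot: [3.135, 0.005, -3.095]
wrist_force: [1.3, 1.9, -0.6]
width: 0.0226
```

```bash
python3 look.py 23 wrist top side
```

```text
34.25 [0.35368879 0.39179642 0.36642974] [ 3.14065299e+00  1.83833519e-03 -3.09785615e+00] 0.02267051274315314 [ 0.73  0.05  1.49 -0.    1.6  -0.89]
(0.5297, 0.11, 0.028) [ 13. 384.]
(0.458, 0.1073, 0.028) [ -3. 317.]
```

View pics/wrist_23.png

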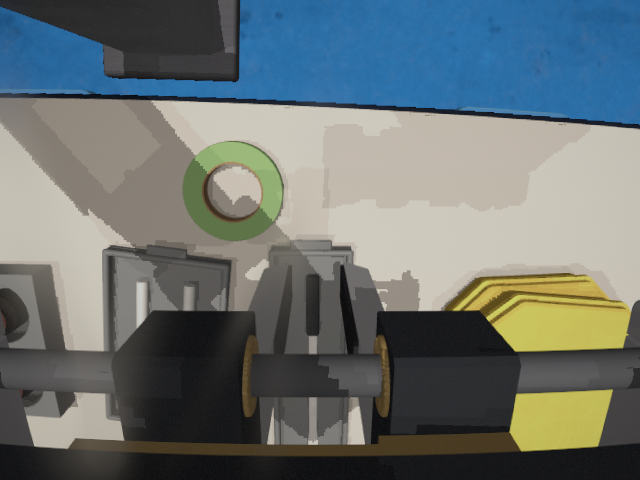

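View pics/top_23.png

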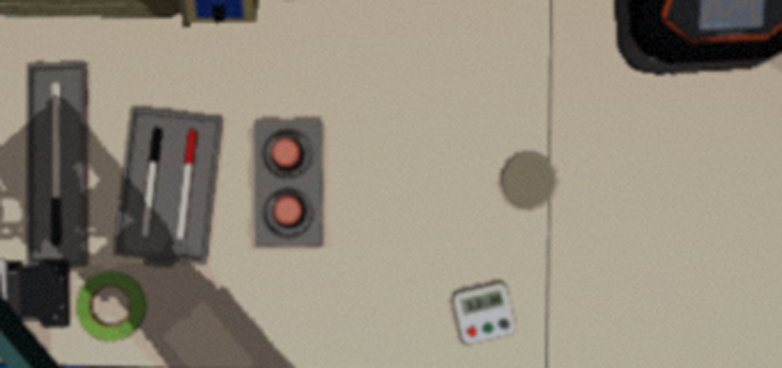

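View pics/side_23.png

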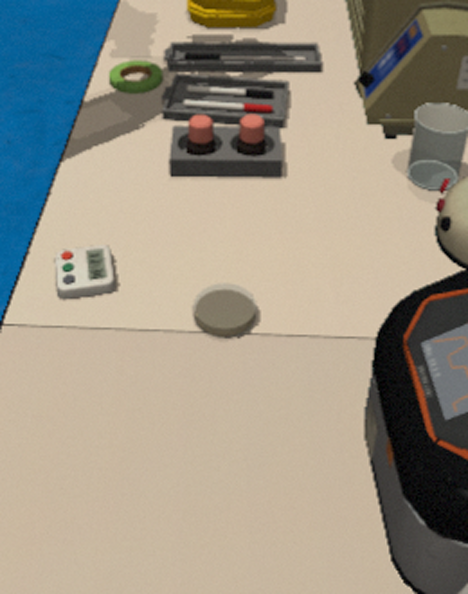

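Run:
```python
from h import *
p0=cv2.imread("pics/top0.png").astype(int)
p,d=robot.snapshot("top"); p=p[:,:,::-1].astype(int)
print(abs(p-p0)[205:255,372:405].mean(), robot.get_obs()["wrist_force"],robot.get_obs()["time"])
robot.close_job()
```

```text
9.172323232323233 [-0.3245636   0.02474706  1.15986926] 34.3
the job is handed in; nothing more can be done
```

The bench is cleared and the job handed in at about 34 s of the 131 s allowed. I placed things in the order you listed:

- **Vials:** both stand upright, one in each well of the rack.
- **Markers:** both lie flat on the floor of the short wide tray, about 44 mm apart and parallel to its long sides.
- **Spatula:** it lies flat, centred in the long narrow tray.
- **Petri dish:** I never went near enough to touch it.

**Last checks:** the final top and side pictures show everything in its place. The gripper was open and clear of everything. The highest wrist force I read at the end of any move was about 5 N, when a vial touched its well floor.

**One check disagreed:** a before-and-after pixel comparison around the petri dish gave an average difference of about 9 grey levels. Its centre, read by eye, stayed at about pixel (389, 228.5), within 1 pixel (2.8 mm). I took the difference to be lighting and shadow from the arm, but did not check that further.

Marker A and marker B read about 10 mm between the pads instead of the stated 12 mm. The grip held with no visible slip.

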